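Strip a fan-cooled power module for repair

ROBOT

A 7-joint arm with a two-finger parallel gripper is mounted at the origin on the work surface. World frame = base frame: x ahead of the robot, y to its left, z up, the work surface at z = 0. Lengths are in m, angles in rad, forces in N, time in s.
With the tool pointing down it reaches from about 0.4 to 0.85 m from the base axis. Payload 4.4 kg.
Tool frame: the origin (TCP) lies at the very end of the fingers, on their centre line; the grasp point (between the pads) lies env.pinch_z behind it (env.pinch_z is the distance from the TCP to the grasp point, in m); z points along the fingers, y is the line along which they close (so a half turn about z gives the same grasp; the last joint's range is limited). The gripper opens to 94 mm and grips with 3 to 60 N. Pads are 16 mm wide; open, the fingers measure 119 mm over their backs; the gripper's body (75 mm by 177 mm) begins 78 mm behind the grasp point.
Start: joints at [1.258, 0.628, 0.038, 1.517, -0.027, 0.996, -0.02], TCP at [0.159, -0.63, 0.205] pointing down, gripper open.
Joint ranges: [-3.06, 3.06], [-0.37, 2.12], [-1.25, 1.32], [0.18, 2.47], [-1.1, 4.24], [0.23, 1.98], [-2.94, 2.94]. Speed limits (rad/s): [2.57, 2.57, 3.14, 3.14, 3.14, 3.14, 3.14].

INTERFACE

Orientations are given as a unit quaternion [x, y, z, w].
In Python, from cell import env gives the robot as it stands.
- The arm moves only by the tool send_rows, never from a script. Its argument "moves" is a list of rows, each an object of numbers: "tx", "ty", "tz": the shift along the tool's x, y, z in m; "rx", "ry", "rz": the turn, a rotation vector about the tool's x, y, z in degrees; "jaw": the finger opening in m, from 0 to 0.094. In form: [{"tx": .., "ty": .., "tz": .., "rx": .., "ry": .., "rz": .., "jaw": ..}, ...]. A call has 1 to 8 rows; each row shifts and turns the commanded pose from where the row before left it, along the tool's axes as they then stand; what a row does not reach is not made up. A row lasts 1/10 s, in which the tool goes at most 50 mm and 8.59 degrees, less where a joint would pass 70% of its speed; a pose out of reach is approached as far as the arm can. A call is refused whole if a number of a shift passes 0.05 or a number of a turn 8.59, either way. A call with a gripper value outside its range is refused whole. The fingers move at their own pace and stop on an object; "force" is the grip in N (left out, the last holds). Time passes only in rows, so rows that do not move let the fingers close. It gives the time, the measured TCP pose, the force, the opening and the grip force at its end, in the units of the state.
- env.read_state(): the state, without advancing time (a new reading comes with each control period).
- env.capture(name): name is "side" or "top" or "wrist"; returns (picture, depth): 400x640x3 uint8, blue, green, red; 400x640 float32, m along the optical axis (not along the pixel's ray), 0 where there is no reading.
- env.calibration(name): a dict with "camera_matrix" (3x3 intrinsics, pixels), "R" (3x3) and "t" (3): a world point X has camera coordinates R X + t; the wrist camera has in their place "mount" (4x4, takes a point from camera to tool coordinates, whose origin is the TCP and whose axes are the flange's). Camera axes: x right, y down, z forward; pixel columns grow to the right and rows downward; lengths in m; the calibration is good to about 2 mm. A picture is of the moment at which its call begins: read the wrist's pose just before it. calibration takes no time and is no camera call.
- env.job_done(): hands the job in; it is judged then, once.
The state is a dict: "t": time; "qpos": joint angles; "dq": joint speeds; "joint_efforts": joint torques, N m; "ee_pos": TCP position; "ee_rot": TCP orientation; "wrist_force": force on the tool from outside, world axes, zero at the start; "torque": the same for the moment, N m; "finger_gap": finger opening in m; "grip_force": force on a finger pad.
Only numpy, scipy, OpenCV 4.12 (cv2) and the standard library are available. Lean on these libraries where they do the work, as an engineer would, in place of code of your own. Each camera call takes 0.05 s, during which the arm holds its last target. There are 200 camera calls.

TASK

The screws are already out of the fan-cooled power module: take it apart and lay each part in its place, the right way up. The fan lies flat in the grey parts bin, the finned heatsink flat in the steel tray with its fins up, the green power board centred in the board holder with one end on each jaw, and the tan filter board centred and square on the black foam pad. Set each part down gently rather than letting it drop.

Things in the scene. Friction and masses are not known exactly. Their poses are not given: they have to be found in the camera images.
- fan: Square black axial cooling fan, 60 x 60 mm, 25 mm high, solid sides, about 80 g; top of the stack, lying on the heatsink's fins. Origin: centre of its underside; z up through its axis, x and y square to its sides.
- heatsink: Aluminium heatsink, 76 mm (x) by 50 mm (y), 30 mm high, fins running along x and pointing up (z), solid enough to be gripped across its 50 mm; about 150 g. Lies loose on the power board's black module, under the fan, and sticks out 8 mm past the fan at each x end. Origin: centre of its underside.
- power_board: Dark green board, 110 (x) by 64 (y) mm, 2.4 mm thick, about 160 g. Its central black power module, 60 (x) by 36 (y) mm, rises 17 mm above the board: a good grip across 36 mm (only 2 mm high parts beside it). Capacitors 14 mm high at the -x end, terminal block 13 mm high at +x. Lies loose on the filter board's pillars, under the heatsink. Origin: centre of the board's underside, z up.
- filter_board: Tan board, 130 (x) by 76 (y) mm, 2.4 mm thick, about 130 g, lowest in the stack. Its central grey box capacitor, 32 (x) by 20 (y) mm, rises 18 mm above the board: a good grip across 20 mm. Four brass pillars 22 mm high at x +-47, y +-26 mm; choke (x -45) and terminal block (x +53) 12 mm high. Lies loose on the base plate's studs. Origin: centre of the board's underside, z up.
- base_plate: Aluminium plate, 150 (x) by 94 (y) mm, 6 mm thick, with four 8 mm studs; carries the stack, fixed to the bench. Undersides in the stack, above the bench: filter board 14 mm, power board 38.4, heatsink 57.8, fan 87.8 (fan's top 112.8); parts are within a few mm and 0.1 rad of square on one another. Origin: centre of its underside.
- parts_bin: Grey plastic open bin, 145 x 145 mm outside, walls and floor 4 mm thick, back (+x) 38 mm high, front (-x) 22 mm, side walls 38 mm over the rear 60 percent and sloping down to 22 mm in front; fixed. The place for the fan. Origin: centre of its underside (inner floor 4 mm above it).
- steel_tray: Shallow stainless-steel tray, 175 mm (x) by 130 mm (y) outside, rim 17 mm high, walls and floor 3 mm; fixed. The place for the heatsink. Origin: centre of its underside (the inner floor is 3 mm above it).
- board_holder: Low holder: two aluminium jaws 90 mm long (y) on two steel rods along x; fixed. Each jaw has a flat step for a board's end, |x| 45 to 63 mm, 26 mm above the bench, and outside it a lip 6 mm higher (126 mm between lips); open between the jaws. The place for the power board, its length along the holder's x, either way round. Origin: centre, at bench height.
- foam_pad: Black antistatic foam pad, firm, 165 mm (x) by 110 mm (y), 12 mm thick; fixed. The place for the filter board, its length along the pad's x (either way round). Origin: centre of its underside.
Mind the look-alikes: they are no part of the job. There is more than one size of the filter_board; the one meant has the size given above.

How it is judged:
By the outcome, as a careful person would: the job done as asked, in the order asked, and still so for the second after the job is handed in, with the robot touching nothing.
It also fails if it takes over 134 s, if anything falls off the work surface, if the arm or the gripper's body presses on something with over 40 N, if the wrist force passes 120 N, or if a joint passes its speed limit or range.

## Working session

There is one attempt and no reset: what is moved stays moved. The work goes in short steps, Python scripts to look and compute and a tool call to move; the robot and the scene stay as the last step left them, time stands still between calls to the robot, and variables do not carry over. Pictures are saved under pics/ and viewed, at most 14 in all, crops included, and the job is handed in when it is done.

Besides the shell and the picture viewer there is one more tool, called after "Call:" in YAML: its name, and indented under it one key for each argument. send_rows: Moves the arm, as the interface text tells. Its arguments: {"type":"object","properties":{"moves":{"type":"array"},"force":{"type":"number"}},"required":["moves"]}

```bash
ls; mkdir -p pics; python3 - <<'E'
from cell import env
import cv2,numpy as np
print(env.pinch_z); s=env.read_state(); print({k:np.round(v,3) for k,v in s.items()})
for n in ["top","side"]:
    p,d=env.capture(n); cv2.imwrite(f"pics/{n}0.png",p); np.save(f"{n}0.npy",d); c=env.calibration(n); print(n,c)
print(env.calibration("wrist"))
E
```

```text
pics
0.0188
{'t': np.float64(0.0), 'qpos': array([ 1.258,  0.629,  0.038,  1.518, -0.027,  0.996, -0.02 ]), 'dq': array([-0.002, -0.001,  0.001, -0.   , -0.001, -0.001,  0.001]), 'joint_efforts': array([-0.0000e+00, -5.4972e+01,  1.1430e+00, -1.8663e+01, -5.2000e-02,
        2.4000e-02,  0.0000e+00]), 'ee_pos': array([ 0.159, -0.63 ,  0.205]), 'ee_rot': array([ 0.992,  0.123, -0.   , -0.001]), 'wrist_force': array([-0.359,  0.209, -1.133]), 'torque': array([-0.014,  0.019,  0.003]), 'grip_force': np.float64(0.0), 'finger_gap': np.float64(0.094)}
top {'camera_matrix': array([[509.75208953,   0.        , 325.74361269],
       [  0.        , 509.75208953, 195.80707655],
       [  0.        ,   0.        ,   1.        ]]), 'R': array([[-0.00859229, -0.99994751,  0.00558203],
       [-0.99740986,  0.00817156, -0.07146184],
       [ 0.07141247, -0.00618159, -0.99742772]]), 't': array([-0.10570315,  0.47061357,  1.61257573])}
side {'camera_matrix': array([[361.38030908,   0.        , 321.95391443],
       [  0.        , 361.38030908, 206.54213209],
       [  0.        ,   0.        ,   1.        ]]), 'R': array([[-0.85813965, -0.51328646,  0.01154752],
       [-0.37972779,  0.6193904 , -0.6871407 ],
       [ 0.3455476 , -0.59404759, -0.7264326 ]]), 't': array([0.35246033, 0.3348305 , 0.75922544])}
{'camera_matrix': array([[297.39962425,   0.        , 319.58165229],
       [  0.        , 297.39962425, 202.44750108],
       [  0.        ,   0.        ,   1.        ]]), 'mount': array([[ 9.59734273e-04, -9.71053561e-01, -2.38859918e-01,
         6.83631683e-02],
       [ 9.99999532e-01,  9.61638083e-04,  1.08564632e-04,
         8.43345305e-04],
       [ 1.24274722e-04, -2.38859911e-01,  9.71054029e-01,
        -1.78879351e-01],
       [ 0.00000000e+00,  0.00000000e+00,  0.00000000e+00,
         1.00000000e+00]])}
```

View pics/top0.png

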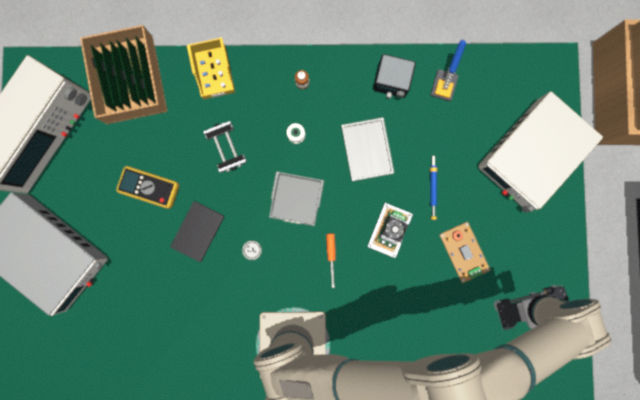

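View pics/side0.png

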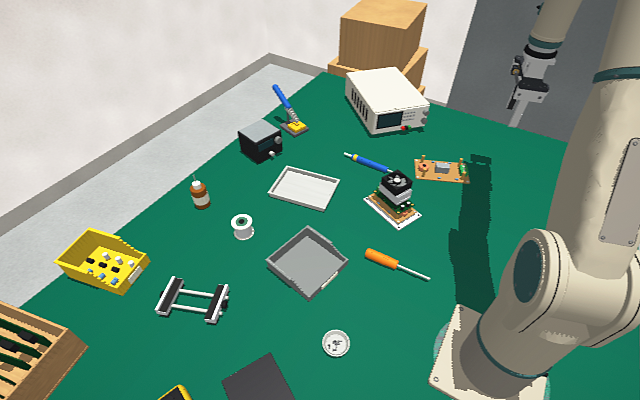

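The top view shows the stack at (391,230), bin (297,198), tray (368,149), holder (225,147) and foam (197,231). The decoy filter board is at (465,250) and a yellow bin is at (211,68). The side view agrees.

```bash
cat > h.py <<'E'
import numpy as np, cv2
from scipy.spatial.transform import Rotation as Ro
from cell import env
def shot(n, save=None):
    s=env.read_state(); p,d=env.capture(n)
    if save: cv2.imwrite(f"pics/{save}.png",p)
    return p,world(n,d,s),d
def pose(n,s=None):
    c=env.calibration(n)
    if n=="wrist":
        s=s or env.read_state(); Rt=Ro.from_quat(s["ee_rot"]).as_matrix(); M=np.array(c["mount"])
        return np.array(c["camera_matrix"]),Rt@M[:3,:3],Rt@M[:3,3]+s["ee_pos"]
    R=np.array(c["R"]); return np.array(c["camera_matrix"]),R.T,-R.T@np.array(c["t"])
def world(n,d,s=None):   # every pixel to a world point (nan without reading)
    K,R,o=pose(n,s); v,u=np.mgrid[:d.shape[0],:d.shape[1]]
    r=np.stack([(u-K[0,2])/K[0,0],(v-K[1,2])/K[1,1],np.ones(d.shape)],-1)*d[...,None]
    W=r@R.T+o; W[d<=0]=np.nan; return W
def rect(P):  # min-area rectangle: centre, (long, short), yaw of long side
    P=np.asarray(P,np.float32)[:,:2]; (c,(w,h),a)=cv2.minAreaRect(P*1000)
    if w<h: w,h,a=h,w,a+90
    a=(a+90)%180-90
    return np.round(c,1),np.round([w,h],1),round(a,2)
def comp(W,m,seed,r=0.12):  # connected component of mask nearest to a world xy seed
    m=m&(np.hypot(W[...,0]-seed[0],W[...,1]-seed[1])<r)
    n,l,st,c=cv2.connectedComponentsWithStats(m.astype(np.uint8),connectivity=8)
    if n<2: return np.zeros(m.shape,bool)
    return l==1+np.argmax(st[1:,4])
E
python3 - <<'E'
from h import *
p=cv2.imread("pics/top0.png"); W=world("top",np.load("top0.npy"))
hsv=cv2.cvtColor(p,cv2.COLOR_BGR2HSV)
bench=(hsv[...,0]>70)&(hsv[...,0]<90)&(hsv[...,1]>120)
print("bench z",np.nanmedian(W[...,2][bench]))
for n,(u,v) in dict(stack=(391,230),bin=(297,198),tray=(368,149),holder=(225,147),foam=(197,231),decoy=(465,250)).items():
    s=W[v,u]; 
    for lo in ([.005,.03,.05,.095] if n=="stack" else [.004,.02]):
        m=comp(W,(W[...,2]>lo)&(W[...,2]<.15)&~(bench&(W[...,2]<.008)),s)
        if m.sum()>8: print(n,lo,np.round(s,3),rect(W[m]),m.sum(),np.round(np.nanmax(W[m][:,2]),3))
E
```

```text
bench z 4.185343551332821e-05
stack 0.005 [ 0.359 -0.304  0.111] (array([ 359. , -313.7]), array([150.6, 101.1]), -22.52) 1241 0.12
stack 0.03 [ 0.359 -0.304  0.111] (array([ 364.1, -315.6]), array([117.5,  64.2]), -24.61) 781 0.12
stack 0.05 [ 0.359 -0.304  0.111] (array([ 368.6, -318. ]), array([90.9, 61.2]), -23.97) 550 0.12
stack 0.095 [ 0.359 -0.304  0.111] (array([ 362.7, -315.3]), array([61.2, 60.7]), 65.72) 349 0.12
bin 0.004 [ 0.465 -0.017 -0.007] (array([463.1, -13.9]), array([165.3, 156.1]), 80.96) 1292 0.05
bin 0.02 [ 0.465 -0.017 -0.007] (array([464.8, -13. ]), array([153.7, 142.7]), 77.36) 272 0.05
tray 0.004 [ 0.621 -0.248  0.007] (array([ 623.5, -245.5]), array([194.5, 144.9]), 9.89) 1326 0.028
holder 0.004 [ 0.633  0.217 -0.003] (array([630.5, 216.1]), array([159.2,  96.8]), 21.31) 696 0.043
holder 0.02 [ 0.633  0.217 -0.003] (array([688.3, 236. ]), array([89.8, 37.2]), -69.22) 249 0.039
foam 0.004 [0.361 0.302 0.009] (array([361.2, 303.9]), array([166.8, 113.3]), -26.51) 1778 0.022
foam 0.02 [0.361 0.302 0.009] (array([441.8, 386.7]), array([17.6,  4.9]), -44.52) 16 0.042
decoy 0.004 [ 0.294 -0.547  0.029] (array([ 290.2, -552.3]), array([176.1, 108.4]), 24.53) 942 0.04
decoy 0.02 [ 0.294 -0.547  0.029] (array([ 287.6, -550.8]), array([41.4, 26.6]), 26.23) 115 0.036
```

```bash
cat >> h.py <<'E'
def plan(x,y,z,yaw,n=8):  # rows to bring a downward tool, its x axis at yaw deg (mod 180), to x,y,z
    s=env.read_state(); R0=Ro.from_quat(s["ee_rot"]); D=(np.array([x,y,z])-s["ee_pos"])/n
    rv=min(((R0.inv()*Ro.from_euler("ZX",[a,180],degrees=True)).as_rotvec(degrees=True) for a in (yaw,yaw+180)),key=np.linalg.norm)
    print("t",round(s["t"],2),"pos",s["ee_pos"].round(4),"q1,7",s["qpos"][[0,6]].round(2),"F",s["wrist_force"].round(1))
    for k in range(n):
        Rk=R0*Ro.from_rotvec(rv*k/n,degrees=True)
        print((Rk.inv().apply(D)).round(4),(rv/n).round(2))
E
python3 -c "
from h import *
plan(.36,-.315,.21,-24,8)"
```

```text
t 0.1 pos [ 0.1587 -0.6297  0.2047] q1,7 [ 1.26 -0.02] F [0.6 0.8 0.4]
[ 0.034  -0.032  -0.0006] [-0.01  0.    4.77]
[ 0.0312 -0.0347 -0.0006] [-0.01  0.    4.77]
[ 0.0282 -0.0372 -0.0006] [-0.01  0.    4.77]
[ 0.0251 -0.0394 -0.0006] [-0.01  0.    4.77]
[ 0.0217 -0.0414 -0.0006] [-0.01  0.    4.77]
[ 0.0182 -0.043  -0.0006] [-0.01  0.    4.77]
[ 0.0145 -0.0444 -0.0006] [-0.01  0.    4.77]
[ 0.0108 -0.0454 -0.0007] [-0.01  0.    4.77]
```

Call:
send_rows:
  moves:
    - {"tx":0.034,"ty":-0.032,"rz":4.77}
    - {"tx":0.031,"ty":-0.035,"rz":4.77}
    - {"tx":0.028,"ty":-0.037,"rz":4.77}
    - {"tx":0.025,"ty":-0.039,"rz":4.77}
    - {"tx":0.022,"ty":-0.041,"rz":4.77}
    - {"tx":0.018,"ty":-0.043,"rz":4.77}
    - {"tx":0.0145,"ty":-0.044,"rz":4.77}
    - {"tx":0.011,"ty":-0.045,"rz":4.77}
  force: 25

```text
invalid input
```

Call:
send_rows:
  moves:
    - {"tx":0}
    - {"tx":0}
    - {"tx":0}

```text
invalid input
```

```bash
python3 - <<'E'
from h import *
p,W,d=shot("wrist","w1"); np.save("w1.npy",W)
s=env.read_state(); print(s["t"],s["ee_pos"].round(4),Ro.from_quat(s["ee_rot"]).as_matrix().round(3)[:,0],s["qpos"].round(2))
for lo,hi in [(.003,.009),(.015,.03),(.036,.05),(.08,.095),(.1,.125)]:
    m=comp(W,(W[...,2]>lo)&(W[...,2]<hi),(.36,-.315))
    if m.sum()>20: print(lo,rect(W[m]),m.sum(),np.median(W[m][:,2]).round(4))
E
```

```text
0.15 [ 0.1587 -0.6298  0.2048] [ 0.97   0.244 -0.   ] [ 1.26  0.63  0.04  1.52 -0.03  1.   -0.02]
0.003 (array([ 282.3, -318.9]), array([56.3, 27.5]), -75.17) 643 0.0057
0.015 (array([ 288.7, -321.8]), array([14.9,  7.9]), -76.91) 72 0.0162
```

View pics/w1.png

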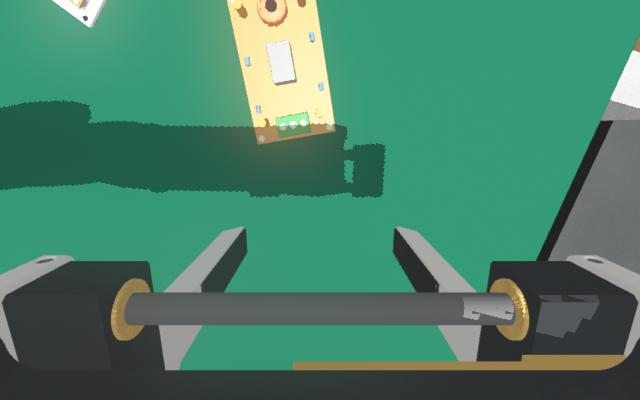

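The picture shows the decoy board at (280,70) and the fingers at (235,240) and (405,240), so the arm didn't move. I'll resend with all seven keys in each row.

Call:
send_rows:
  moves:
    - {"tx":0.034,"ty":-0.032,"tz":0,"rx":0,"ry":0,"rz":4.77,"jaw":0.094}
    - {"tx":0.031,"ty":-0.035,"tz":0,"rx":0,"ry":0,"rz":4.77,"jaw":0.094}
    - {"tx":0.028,"ty":-0.037,"tz":0,"rx":0,"ry":0,"rz":4.77,"jaw":0.094}
    - {"tx":0.025,"ty":-0.039,"tz":0,"rx":0,"ry":0,"rz":4.77,"jaw":0.094}
    - {"tx":0.022,"ty":-0.041,"tz":0,"rx":0,"ry":0,"rz":4.77,"jaw":0.094}
    - {"tx":0.018,"ty":-0.043,"tz":0,"rx":0,"ry":0,"rz":4.77,"jaw":0.094}
    - {"tx":0.0,"ty":-0.044,"tz":0,"rx":0,"ry":0,"rz":4.77,"jaw":0.094}
    - {"tx":-0.01,"ty":-0.045,"tz":0,"rx":0,"ry":0,"rz":4.77,"jaw":0.094}
  force: 25

```text
t: 0.95
ee_pos: [0.3271, -0.305, 0.2053]
ee_rot: [0.978, -0.209, 0.0, 0.0]
wrist_force: [1.5, 0.1, -0.2]
finger_gap: 0.0942
grip_force: 0.0
```

```bash
python3 - <<'E'
from h import *
env.capture("wrist");env.capture("wrist");env.capture("wrist")
p,W,d=shot("wrist","w1"); np.save("w1.npy",W)
s=env.read_state(); print(s["t"],s["dq"].round(3),s["ee_pos"].round(4),Ro.from_quat(s["ee_rot"]).as_matrix().round(3)[:,0],s["qpos"].round(2))
for lo,hi in [(.003,.009),(.014,.03),(.036,.05),(.08,.095),(.1,.125)]:
    m=comp(W,(W[...,2]>lo)&(W[...,2]<hi),(.36,-.315))
    if m.sum()>20: print(lo,rect(W[m]),m.sum(),np.median(W[m][:,2]).round(4))
E
```

```text
1.15 [ 0.047  0.016  0.02  -0.031  0.005 -0.004  0.003] [ 0.3263 -0.3059  0.2057] [ 0.915 -0.404  0.   ] [ 0.53  0.35  0.21  2.06 -0.11  0.74 -1.18]
0.003 (array([ 358.3, -314.8]), array([150.3,  94.1]), -22.73) 1959 0.0057
0.014 (array([ 403.7, -333.8]), array([76. , 35.5]), 67.16) 619 0.0164
0.036 (array([ 398.8, -334.6]), array([63.8, 24.8]), 65.34) 502 0.0405
0.08 (array([ 382.1, -315.8]), array([13.5,  6.8]), -25.84) 62 0.0896
0.1 (array([ 360.6, -316.7]), array([60.2, 60. ]), -24.73) 3129 0.1101
```

View pics/w1.png

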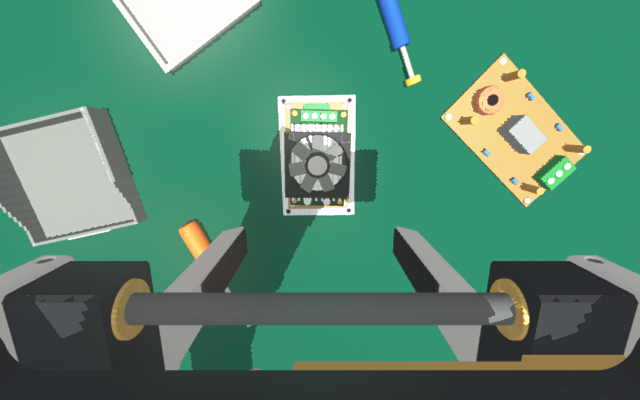

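The fan shows at (317,165) with its 60x60 outline exact. The base plate measures 150x94 and the fan centre is (0.3606,-0.3167) at yaw -24.7.

```bash
python3 -c "
from h import *
plan(.3606,-.3167,.14,-24.7,3)"
```

```text
t 1.15 pos [ 0.3263 -0.3059  0.2057] q1,7 [ 0.53 -1.18] F [ 0.  -0.1 -0.1]
[ 0.0119 -0.0013  0.0219] [ 0.   -0.01  0.29]
[ 0.0119 -0.0014  0.0219] [ 0.   -0.01  0.29]
[ 0.0119 -0.0015  0.0219] [ 0.   -0.01  0.29]
```

Call:
send_rows:
  moves:
    - {"tx":0.012,"ty":-0.0014,"tz":0.022,"rx":0,"ry":0,"rz":0.29,"jaw":0.094}
    - {"tx":0.012,"ty":-0.0014,"tz":0.022,"rx":0,"ry":0,"rz":0.29,"jaw":0.094}
    - {"tx":0.012,"ty":-0.0014,"tz":0.022,"rx":0,"ry":0,"rz":0.29,"jaw":0.094}
    - {"tx":0,"ty":0,"tz":0.02,"rx":0,"ry":0,"rz":0,"jaw":0.094}
    - {"tx":0,"ty":0,"tz":0.018,"rx":0,"ry":0,"rz":0,"jaw":0.094}
    - {"tx":0,"ty":0,"tz":0.01,"rx":0,"ry":0,"rz":0,"jaw":0.085}
    - {"tx":0,"ty":0,"tz":0,"rx":0,"ry":0,"rz":0,"jaw":0.075}
    - {"tx":0,"ty":0,"tz":0,"rx":0,"ry":0,"rz":0,"jaw":0.068}
  force: 15

```text
t: 1.95
ee_pos: [0.3602, -0.3187, 0.0918]
ee_rot: [0.976, -0.216, 0.0, 0.0]
wrist_force: [-0.1, -0.5, 0.2]
finger_gap: 0.0735
grip_force: 0.0
```

Call:
send_rows:
  moves:
    - {"tx":0,"ty":0,"tz":0,"rx":0,"ry":0,"rz":0,"jaw":0.064}
    - {"tx":0,"ty":0,"tz":0,"rx":0,"ry":0,"rz":0,"jaw":0.061}
    - {"tx":0,"ty":0,"tz":0,"rx":0,"ry":0,"rz":0,"jaw":0.05}
    - {"tx":0,"ty":0,"tz":0,"rx":0,"ry":0,"rz":0,"jaw":0.05}
    - {"tx":0,"ty":0,"tz":0,"rx":0,"ry":0,"rz":0,"jaw":0.05}

```text
t: 2.45
ee_pos: [0.3608, -0.3179, 0.0922]
ee_rot: [0.977, -0.215, 0.001, 0.0]
wrist_force: [-0.0, 0.1, 6.7]
finger_gap: 0.0598
grip_force: 15.0
```

Call:
send_rows:
  moves:
    - {"tx":0,"ty":0,"tz":-0.01,"rx":0,"ry":0,"rz":0,"jaw":0.05}
    - {"tx":0,"ty":0,"tz":-0.03,"rx":0,"ry":0,"rz":0,"jaw":0.05}
    - {"tx":0,"ty":0,"tz":-0.03,"rx":0,"ry":0,"rz":0,"jaw":0.05}

```text
t: 2.75
ee_pos: [0.3596, -0.3172, 0.1622]
ee_rot: [0.976, -0.216, -0.001, -0.0]
wrist_force: [0.6, -1.0, -0.9]
finger_gap: 0.06
grip_force: 15.0
```

```bash
python3 -c "
from h import *
plan(.464,-.013,.165,-10,8)"
```

```text
t 2.75 pos [ 0.3596 -0.3172  0.1622] q1,7 [ 0.52 -1.19] F [ 0.6 -1.  -0.9]
[-0.0042 -0.04   -0.0003] [-0.    0.01 -1.86]
[-0.0029 -0.0401 -0.0003] [-0.    0.01 -1.86]
[-0.0016 -0.0402 -0.0003] [-0.    0.01 -1.86]
[-0.0003 -0.0402 -0.0003] [-0.    0.01 -1.86]
[ 0.0011 -0.0402 -0.0003] [-0.    0.01 -1.86]
[ 0.0024 -0.0401 -0.0003] [-0.    0.01 -1.86]
[ 0.0037 -0.04   -0.0003] [-0.    0.01 -1.86]
[ 0.005  -0.0399 -0.0003] [-0.    0.01 -1.86]
```

Call:
send_rows:
  moves:
    - {"tx":-0.004,"ty":-0.04,"tz":0,"rx":0,"ry":0,"rz":-1.86,"jaw":0.05}
    - {"tx":-0.003,"ty":-0.04,"tz":0,"rx":0,"ry":0,"rz":-1.86,"jaw":0.05}
    - {"tx":-0.0016,"ty":-0.04,"tz":0,"rx":0,"ry":0,"rz":-1.86,"jaw":0.05}
    - {"tx":0,"ty":-0.04,"tz":0,"rx":0,"ry":0,"rz":-1.86,"jaw":0.05}
    - {"tx":0.001,"ty":-0.04,"tz":0,"rx":0,"ry":0,"rz":-1.86,"jaw":0.05}
    - {"tx":0.002,"ty":-0.04,"tz":0,"rx":0,"ry":0,"rz":-1.86,"jaw":0.05}
    - {"tx":0.004,"ty":-0.04,"tz":0,"rx":0,"ry":0,"rz":-1.86,"jaw":0.05}
    - {"tx":0.005,"ty":-0.04,"tz":0,"rx":0,"ry":0,"rz":-1.86,"jaw":0.05}

```text
t: 3.55
ee_pos: [0.4649, -0.0127, 0.162]
ee_rot: [0.996, -0.087, 0.0, 0.0]
wrist_force: [0.2, -0.5, 0.3]
finger_gap: 0.06
grip_force: 15.0
```

```bash
python3 - <<'E'
from h import *
for i in range(4): env.capture("wrist")
p,W,d=shot("wrist","w2")
K,R,o=pose("wrist")
m=comp(W,(W[...,2]>.012)&(W[...,2]<.045),(.464,-.013)); print(rect(W[m]),m.sum())
m=comp(W,(W[...,2]>.002)&(W[...,2]<.007),(.464,-.013)); print(rect(W[m]),m.sum())
plan(.464,-.013,.04,-10,6)
E
```

```text
(array([477. , -17.8]), array([153.5, 112.3]), 79.19) 2980
(array([473.5, -17. ]), array([137.7, 110.4]), 79.02) 7743
t 3.8 pos [ 0.4642 -0.0148  0.1617] q1,7 [-0.13 -1.68] F [ 0.5 -0.5 -0.6]
[-0.0001 -0.0003  0.0203] [ 0.01  0.   -0.  ]
[-0.0001 -0.0003  0.0203] [ 0.01  0.   -0.  ]
[-0.0001 -0.0003  0.0203] [ 0.01  0.   -0.  ]
[-0.0001 -0.0003  0.0203] [ 0.01  0.   -0.  ]
[-0.0001 -0.0003  0.0203] [ 0.01  0.   -0.  ]
[-0.0001 -0.0003  0.0203] [ 0.01  0.   -0.  ]
```

View pics/w2.png

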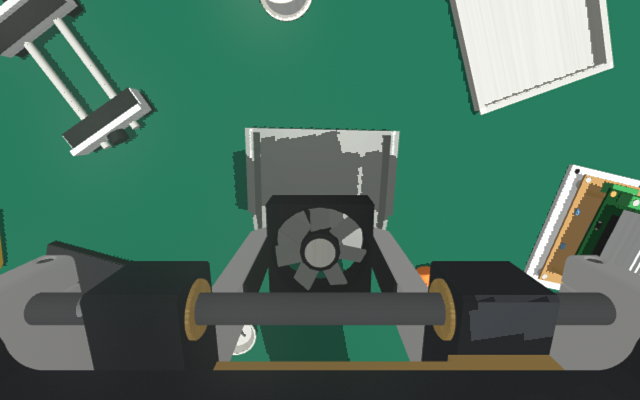

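The fan is held, and the bin's open rear shows at (322,165). The floor is the full 137.7 mm wide and puts the bin's centre at about (0.461,-0.0145), yaw -11. Descending.

Call:
send_rows:
  moves:
    - {"tx":-0.001,"ty":0,"tz":0.025,"rx":0,"ry":0,"rz":1,"jaw":0.05}
    - {"tx":-0.001,"ty":0,"tz":0.03,"rx":0,"ry":0,"rz":0,"jaw":0.05}
    - {"tx":-0.001,"ty":0,"tz":0.03,"rx":0,"ry":0,"rz":0,"jaw":0.05}
    - {"tx":0,"ty":0,"tz":0.03,"rx":0,"ry":0,"rz":0,"jaw":0.05}
    - {"tx":0,"ty":0,"tz":0.022,"rx":0,"ry":0,"rz":0,"jaw":0.05}
    - {"tx":0,"ty":0,"tz":0.01,"rx":0,"ry":0,"rz":0,"jaw":0.05}
    - {"tx":0,"ty":0,"tz":0.002,"rx":0,"ry":0,"rz":0,"jaw":0.05}
    - {"tx":0,"ty":0,"tz":0,"rx":0,"ry":0,"rz":0,"jaw":0.05}

```text
t: 4.6
ee_pos: [0.462, -0.0145, 0.0129]
ee_rot: [0.995, -0.097, 0.0, 0.0]
wrist_force: [-0.1, -0.2, -0.9]
finger_gap: 0.0598
grip_force: 15.0
```

Call:
send_rows:
  moves:
    - {"tx":0,"ty":0,"tz":0.001,"rx":0,"ry":0,"rz":0,"jaw":0.05}
    - {"tx":0,"ty":0,"tz":0,"rx":0,"ry":0,"rz":0,"jaw":0.05}

```text
t: 4.8
ee_pos: [0.4625, -0.0137, 0.0124]
ee_rot: [0.995, -0.096, 0.001, -0.0]
wrist_force: [0.7, -0.5, 0.1]
finger_gap: 0.0599
grip_force: 15.0
```

Estimated contact is at TCP 0.0085, so I'll go down in 1 mm steps.

Call:
send_rows:
  moves:
    - {"tx":0,"ty":0,"tz":0.001,"rx":0,"ry":0,"rz":0,"jaw":0.05}
    - {"tx":0,"ty":0,"tz":0.001,"rx":0,"ry":0,"rz":0,"jaw":0.05}
    - {"tx":0,"ty":0,"tz":0,"rx":0,"ry":0,"rz":0,"jaw":0.05}

```text
t: 5.1
ee_pos: [0.4618, -0.0136, 0.0095]
ee_rot: [0.995, -0.096, 0.0, -0.0]
wrist_force: [-0.1, -0.7, -1.1]
finger_gap: 0.0596
grip_force: 15.0
```

Call:
send_rows:
  moves:
    - {"tx":0,"ty":0,"tz":0.001,"rx":0,"ry":0,"rz":0,"jaw":0.05}
    - {"tx":0,"ty":0,"tz":0,"rx":0,"ry":0,"rz":0,"jaw":0.05}

```text
t: 5.3
ee_pos: [0.4619, -0.0136, 0.0085]
ee_rot: [0.995, -0.096, 0.0, -0.0]
wrist_force: [-0.1, 0.3, -0.0]
finger_gap: 0.0598
grip_force: 15.0
```

Call:
send_rows:
  moves:
    - {"tx":0,"ty":0,"tz":0.001,"rx":0,"ry":0,"rz":0,"jaw":0.05}
    - {"tx":0,"ty":0,"tz":0,"rx":0,"ry":0,"rz":0,"jaw":0.05}

```text
t: 5.5
ee_pos: [0.4619, -0.0136, 0.0083]
ee_rot: [0.995, -0.096, 0.0, -0.0]
wrist_force: [-2.0, -0.1, 10.4]
finger_gap: 0.0598
grip_force: 15.0
```

Contact, so I release and lift, then return to a viewing pose for the stack.

Call:
send_rows:
  moves:
    - {"tx":0,"ty":0,"tz":0,"rx":0,"ry":0,"rz":0,"jaw":0.064}
    - {"tx":0,"ty":0,"tz":0,"rx":0,"ry":0,"rz":0,"jaw":0.074}
    - {"tx":0,"ty":0,"tz":0,"rx":0,"ry":0,"rz":0,"jaw":0.074}
    - {"tx":0,"ty":0,"tz":-0.02,"rx":0,"ry":0,"rz":0,"jaw":0.074}
    - {"tx":0,"ty":0,"tz":-0.045,"rx":0,"ry":0,"rz":0,"jaw":0.074}
    - {"tx":0,"ty":0,"tz":-0.05,"rx":0,"ry":0,"rz":0,"jaw":0.094}
    - {"tx":0,"ty":0,"tz":-0.05,"rx":0,"ry":0,"rz":0,"jaw":0.094}

```text
t: 6.2
ee_pos: [0.461, -0.0137, 0.1739]
ee_rot: [0.995, -0.096, -0.001, 0.0]
wrist_force: [1.8, 1.3, -0.3]
finger_gap: 0.0869
grip_force: 0.0
```

```bash
python3 -c "
from h import *
plan(.318,-.298,.19,-23.5,8)"
```

```text
t 6.2 pos [ 0.461  -0.0137  0.1739] q1,7 [-0.16 -1.67] F [ 1.8  1.3 -0.3]
[-0.0108  0.0383 -0.002 ] [0.   0.01 1.56]
[-0.0097  0.0386 -0.002 ] [0.   0.01 1.56]
[-0.0087  0.0388 -0.002 ] [0.   0.01 1.56]
[-0.0076  0.0391 -0.002 ] [0.   0.01 1.56]
[-0.0065  0.0392 -0.002 ] [0.   0.01 1.56]
[-0.0055  0.0394 -0.002 ] [0.   0.01 1.56]
[-0.0044  0.0395 -0.002 ] [0.   0.01 1.56]
[-0.0033  0.0396 -0.002 ] [0.   0.01 1.56]
```

Call:
send_rows:
  moves:
    - {"tx":-0.011,"ty":0.038,"tz":-0.002,"rx":0,"ry":0,"rz":1.56,"jaw":0.094}
    - {"tx":-0.01,"ty":0.0385,"tz":-0.002,"rx":0,"ry":0,"rz":1.56,"jaw":0.094}
    - {"tx":-0.009,"ty":0.039,"tz":-0.002,"rx":0,"ry":0,"rz":1.56,"jaw":0.094}
    - {"tx":-0.008,"ty":0.039,"tz":-0.002,"rx":0,"ry":0,"rz":1.56,"jaw":0.094}
    - {"tx":-0.0065,"ty":0.039,"tz":-0.002,"rx":0,"ry":0,"rz":1.56,"jaw":0.094}
    - {"tx":-0.0055,"ty":0.039,"tz":-0.002,"rx":0,"ry":0,"rz":1.56,"jaw":0.094}
    - {"tx":-0.0045,"ty":0.0395,"tz":-0.002,"rx":0,"ry":0,"rz":1.56,"jaw":0.094}
    - {"tx":-0.003,"ty":0.0395,"tz":-0.002,"rx":0,"ry":0,"rz":1.56,"jaw":0.094}

```text
t: 7.0
ee_pos: [0.3169, -0.2978, 0.1885]
ee_rot: [0.979, -0.204, -0.0, -0.0]
wrist_force: [0.2, -0.4, -0.2]
finger_gap: 0.094
grip_force: 0.0
```

```bash
cat >> h.py <<'E'
def wrist(save=None):
    for i in range(3): env.capture("wrist")
    return shot("wrist",save)
def bands(W,seed,bs):
    for lo,hi in bs:
        m=comp(W,(W[...,2]>lo)&(W[...,2]<hi),seed)
        if m.sum()>20: print(lo,*rect(W[m]),m.sum(),np.median(W[m][:,2]).round(4))
E
python3 - <<'E'
from h import *
p,W,d=wrist("w3")
bands(W,(.36,-.315),[(.003,.009),(.014,.03),(.036,.045),(.05,.062),(.05,.1),(.076,.1)])
plan(.36,-.315,.14,-24,3)
p,W,d=shot("top"); bands(W,(.461,-.0145),[(.023,.035)])
E
```

```text
0.003 [ 358.4 -314.7] [150.5  94.1] -22.81 2488 0.0057
0.014 [ 360.2 -315.4] [130.3  76.1] -22.92 1313 0.0161
0.036 [ 349.2 -339.1] [109.9  17.8] -27.86 604 0.0404
0.05 [ 402.3 -336.7] [39.3 11.7] 65.9 500 0.0535
0.05 [ 354.2 -312.7] [89.3 50.1] -24.48 4345 0.0657
0.076 [ 370.4 -293.6] [75.5  2. ] -24.36 248 0.0869
t 7.2 pos [ 0.3174 -0.297   0.1883] q1,7 [ 0.49 -1.13] F [-0.  -0.1 -0.7]
[ 0.0154 -0.0002  0.0161] [-0.01  0.01  0.13]
[ 0.0154 -0.0002  0.0161] [-0.01  0.01  0.13]
[ 0.0154 -0.0003  0.0161] [-0.01  0.01  0.13]
0.023 [461.4 -11.1] [32.8 22.8] 49.51 45 0.0271
```

View pics/w3.png

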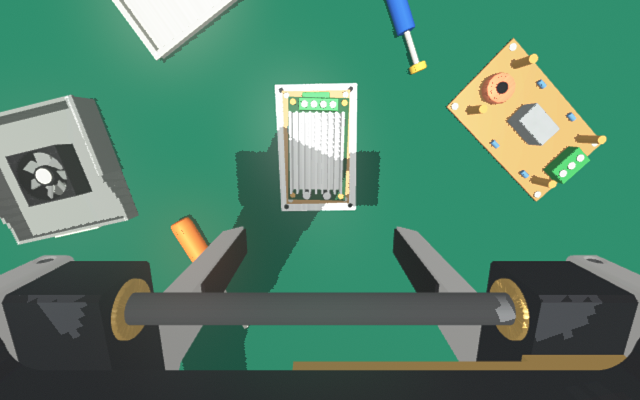

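The fan lies flat in the bin at (45,175), and the heatsink is exposed at (317,150). Its fins show as separate blobs, so I'll fit every point above 76 mm together.

```bash
python3 - <<'E'
from h import *
p,W,d=wrist()
for lo,hi in [(.076,.1),(.084,.092)]:
    m=(W[...,2]>lo)&(W[...,2]<hi)&(np.hypot(W[...,0]-.36,W[...,1]+.315)<.07); r=rect(W[m]); print(r,m.sum())
plan(r[0][0]/1000,r[0][1]/1000,.11,r[2],3)
E
```

```text
(array([ 360.3, -315.4]), array([76.1, 50.1]), -24.28) 1812
(array([ 360.3, -315.4]), array([76.1, 50.1]), -24.28) 1602
t 7.45 pos [ 0.3187 -0.2954  0.1883] q1,7 [ 0.48 -1.13] F [-0.7 -0.2  0.2]
[0.0154 0.0006 0.0261] [-0.01  0.01  0.32]
[0.0154 0.0005 0.0261] [-0.01  0.01  0.32]
[0.0154 0.0004 0.0261] [-0.01  0.01  0.32]
```

Call:
send_rows:
  moves:
    - {"tx":0.0155,"ty":0.0005,"tz":0.026,"rx":0,"ry":0,"rz":0.32,"jaw":0.094}
    - {"tx":0.0155,"ty":0.0005,"tz":0.026,"rx":0,"ry":0,"rz":0.32,"jaw":0.094}
    - {"tx":0.0155,"ty":0.0005,"tz":0.026,"rx":0,"ry":0,"rz":0.32,"jaw":0.094}
    - {"tx":0,"ty":0,"tz":0.025,"rx":0,"ry":0,"rz":0,"jaw":0.09}
    - {"tx":0,"ty":0,"tz":0.018,"rx":0,"ry":0,"rz":0,"jaw":0.08}
    - {"tx":0,"ty":0,"tz":0.004,"rx":0,"ry":0,"rz":0,"jaw":0.065}
    - {"tx":0,"ty":0,"tz":0,"rx":0,"ry":0,"rz":0,"jaw":0.058}
    - {"tx":0,"ty":0,"tz":0,"rx":0,"ry":0,"rz":0,"jaw":0.054}
  force: 20

```text
t: 8.25
ee_pos: [0.3605, -0.3169, 0.0642]
ee_rot: [0.977, -0.211, 0.001, 0.0]
wrist_force: [-0.8, 0.3, -0.0]
finger_gap: 0.0615
grip_force: 0.0
```

Call:
send_rows:
  moves:
    - {"tx":0,"ty":0,"tz":0,"rx":0,"ry":0,"rz":0,"jaw":0.051}
    - {"tx":0,"ty":0,"tz":0,"rx":0,"ry":0,"rz":0,"jaw":0.045}
    - {"tx":0,"ty":0,"tz":0,"rx":0,"ry":0,"rz":0,"jaw":0.04}
    - {"tx":0,"ty":0,"tz":0,"rx":0,"ry":0,"rz":0,"jaw":0.04}

```text
t: 8.65
ee_pos: [0.3606, -0.317, 0.0644]
ee_rot: [0.977, -0.212, 0.001, 0.0]
wrist_force: [0.1, 1.4, 7.2]
finger_gap: 0.0497
grip_force: 20.0
```

Call:
send_rows:
  moves:
    - {"tx":0,"ty":0,"tz":-0.01,"rx":0,"ry":0,"rz":0,"jaw":0.04}
    - {"tx":0,"ty":0,"tz":-0.03,"rx":0,"ry":0,"rz":0,"jaw":0.04}
    - {"tx":0,"ty":0,"tz":-0.04,"rx":0,"ry":0,"rz":0,"jaw":0.04}

```text
t: 8.95
ee_pos: [0.3586, -0.316, 0.1437]
ee_rot: [0.977, -0.212, -0.002, -0.001]
wrist_force: [0.6, -0.1, -1.8]
finger_gap: 0.0501
grip_force: 20.0
```

```bash
python3 -c "
from h import *
plan(.6235,-.2455,.14,10,8)"
```

```text
t 8.95 pos [ 0.3586 -0.316   0.1437] q1,7 [ 0.49 -1.13] F [ 0.6 -0.1 -1.8]
[ 0.0265 -0.0217  0.0004] [-0.01  0.03 -4.31]
[ 0.028  -0.0197  0.0004] [-0.01  0.03 -4.31]
[ 0.0294 -0.0175  0.0004] [-0.01  0.03 -4.31]
[ 0.0307 -0.0153  0.0004] [-0.01  0.03 -4.31]
[ 0.0317 -0.0129  0.0004] [-0.01  0.03 -4.31]
[ 0.0326 -0.0105  0.0004] [-0.01  0.03 -4.31]
[ 0.0333 -0.008   0.0004] [-0.01  0.03 -4.31]
[ 0.0338 -0.0055  0.0004] [-0.01  0.03 -4.31]
```

Call:
send_rows:
  moves:
    - {"tx":0.0265,"ty":-0.022,"tz":0,"rx":0,"ry":0,"rz":-4.3,"jaw":0.04}
    - {"tx":0.028,"ty":-0.02,"tz":0,"rx":0,"ry":0,"rz":-4.3,"jaw":0.04}
    - {"tx":0.0295,"ty":-0.0175,"tz":0,"rx":0,"ry":0,"rz":-4.3,"jaw":0.04}
    - {"tx":0.031,"ty":-0.015,"tz":0,"rx":0,"ry":0,"rz":-4.3,"jaw":0.04}
    - {"tx":0.032,"ty":-0.013,"tz":0,"rx":0,"ry":0,"rz":-4.3,"jaw":0.04}
    - {"tx":0.0325,"ty":-0.0105,"tz":0,"rx":0,"ry":0,"rz":-4.3,"jaw":0.04}
    - {"tx":0.033,"ty":-0.008,"tz":0,"rx":0,"ry":0,"rz":-4.3,"jaw":0.04}
    - {"tx":0.034,"ty":-0.0055,"tz":0,"rx":0,"ry":0,"rz":-4.3,"jaw":0.04}

```text
t: 9.75
ee_pos: [0.6261, -0.2459, 0.144]
ee_rot: [0.996, 0.088, -0.0, 0.0]
wrist_force: [0.9, -1.2, -0.9]
finger_gap: 0.0498
grip_force: 20.0
```

```bash
python3 - <<'E'
from h import *
p,W,d=wrist("w4")
bands(W,(.6235,-.2455),[(.001,.006),(.009,.022)])
plan(.6235,-.2455,.03,10,4)
E
```

```text
0.001 [ 644.8 -241.2] [124.9 117.6] -79.86 8102 0.0027
0.009 [ 648.3 -240.6] [136.7 125. ] -79.83 2699 0.0165
t 9.95 pos [ 0.6249 -0.2458  0.1433] q1,7 [ 0.28 -1.  ] F [-1.3 -0.2 -1.5]
[-0.0003 -0.0001  0.0283] [-0.    0.02 -0.01]
[-0.0003 -0.0001  0.0283] [-0.    0.02 -0.01]
[-0.0003 -0.0001  0.0283] [-0.    0.02 -0.01]
[-0.0003 -0.0001  0.0283] [-0.    0.02 -0.01]
```

View pics/w4.png

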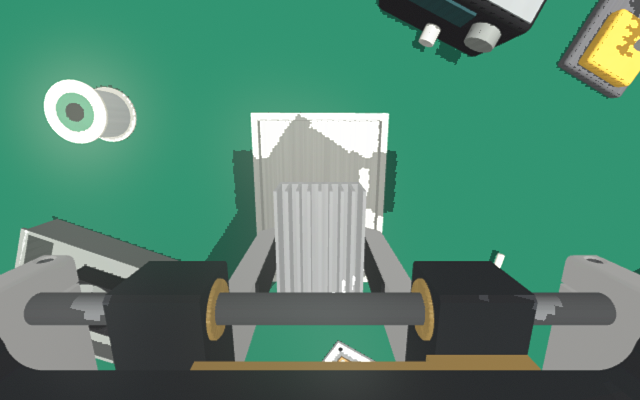

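The tray floor measures 124.9 mm wide, which puts its centre at (0.6195,-0.2457). The heatsink is held level above it at (320,240).

Call:
send_rows:
  moves:
    - {"tx":-0.002,"ty":0,"tz":0.02,"rx":0,"ry":0,"rz":0,"jaw":0.04}
    - {"tx":-0.002,"ty":0,"tz":0.03,"rx":0,"ry":0,"rz":0,"jaw":0.04}
    - {"tx":-0.001,"ty":0,"tz":0.03,"rx":0,"ry":0,"rz":0,"jaw":0.04}
    - {"tx":0,"ty":0,"tz":0.03,"rx":0,"ry":0,"rz":0,"jaw":0.04}
    - {"tx":0,"ty":0,"tz":0.016,"rx":0,"ry":0,"rz":0,"jaw":0.04}
    - {"tx":0,"ty":0,"tz":0.004,"rx":0,"ry":0,"rz":0,"jaw":0.04}
    - {"tx":0,"ty":0,"tz":0.001,"rx":0,"ry":0,"rz":0,"jaw":0.04}
    - {"tx":0,"ty":0,"tz":0,"rx":0,"ry":0,"rz":0,"jaw":0.04}

```text
t: 10.75
ee_pos: [0.6213, -0.2476, 0.0139]
ee_rot: [0.996, 0.087, 0.001, 0.001]
wrist_force: [-0.3, -0.4, -1.0]
finger_gap: 0.0499
grip_force: 20.0
```

Call:
send_rows:
  moves:
    - {"tx":0,"ty":0,"tz":0,"rx":0,"ry":0,"rz":0,"jaw":0.04}
    - {"tx":0,"ty":0,"tz":0,"rx":0,"ry":0,"rz":0,"jaw":0.04}

```text
t: 10.95
ee_pos: [0.6212, -0.2473, 0.0137]
ee_rot: [0.996, 0.087, 0.001, 0.0]
wrist_force: [0.5, 1.0, -1.2]
finger_gap: 0.05
grip_force: 20.0
```

Call:
send_rows:
  moves:
    - {"tx":0,"ty":0,"tz":0.002,"rx":0,"ry":0,"rz":0,"jaw":0.04}
    - {"tx":0,"ty":0,"tz":0.001,"rx":0,"ry":0,"rz":0,"jaw":0.04}
    - {"tx":0,"ty":0,"tz":0,"rx":0,"ry":0,"rz":0,"jaw":0.04}

```text
t: 11.25
ee_pos: [0.6206, -0.247, 0.0097]
ee_rot: [0.996, 0.087, 0.0, 0.0]
wrist_force: [-1.1, 0.4, 1.9]
finger_gap: 0.0498
grip_force: 20.0
```

Call:
send_rows:
  moves:
    - {"tx":0,"ty":0,"tz":0.001,"rx":0,"ry":0,"rz":0,"jaw":0.04}
    - {"tx":0,"ty":0,"tz":0,"rx":0,"ry":0,"rz":0,"jaw":0.04}

```text
t: 11.45
ee_pos: [0.6206, -0.247, 0.0097]
ee_rot: [0.996, 0.087, 0.0, 0.0]
wrist_force: [-2.1, 1.2, 7.7]
finger_gap: 0.05
grip_force: 20.0
```

Call:
send_rows:
  moves:
    - {"tx":0,"ty":0,"tz":0.0005,"rx":0,"ry":0,"rz":0,"jaw":0.04}
    - {"tx":0,"ty":0,"tz":0,"rx":0,"ry":0,"rz":0,"jaw":0.04}

```text
t: 11.65
ee_pos: [0.6206, -0.247, 0.0097]
ee_rot: [0.996, 0.087, 0.0, 0.0]
wrist_force: [-3.7, 1.6, 11.1]
finger_gap: 0.0498
grip_force: 20.0
```

Seated. Release, lift, and return to the stack view.

Call:
send_rows:
  moves:
    - {"tx":0,"ty":0,"tz":0,"rx":0,"ry":0,"rz":0,"jaw":0.054}
    - {"tx":0,"ty":0,"tz":0,"rx":0,"ry":0,"rz":0,"jaw":0.064}
    - {"tx":0,"ty":0,"tz":0,"rx":0,"ry":0,"rz":0,"jaw":0.064}
    - {"tx":0,"ty":0,"tz":-0.02,"rx":0,"ry":0,"rz":0,"jaw":0.064}
    - {"tx":0,"ty":0,"tz":-0.045,"rx":0,"ry":0,"rz":0,"jaw":0.064}
    - {"tx":0,"ty":0,"tz":-0.05,"rx":0,"ry":0,"rz":0,"jaw":0.094}
    - {"tx":0,"ty":0,"tz":-0.04,"rx":0,"ry":0,"rz":0,"jaw":0.094}

```text
t: 12.35
ee_pos: [0.6209, -0.2473, 0.1653]
ee_rot: [0.996, 0.087, 0.001, 0.0]
wrist_force: [-0.1, -0.6, 0.1]
finger_gap: 0.0769
grip_force: 0.0
```

```bash
python3 -c "
from h import *
plan(.318,-.298,.17,-23.5,8)"
```

```text
t 12.35 pos [ 0.6209 -0.2473  0.1653] q1,7 [ 0.28 -1.  ] F [-0.1 -0.6  0.1]
[-0.0384 -0.0003 -0.0006] [ 0.   -0.01  4.18]
[-0.0383  0.0025 -0.0006] [ 0.   -0.01  4.18]
[-0.038   0.0053 -0.0006] [ 0.   -0.01  4.18]
[-0.0375  0.0081 -0.0006] [ 0.   -0.01  4.18]
[-0.0369  0.0108 -0.0006] [ 0.   -0.01  4.18]
[-0.036   0.0134 -0.0006] [ 0.   -0.01  4.18]
[-0.0349  0.016  -0.0006] [ 0.   -0.01  4.18]
[-0.0336  0.0185 -0.0006] [ 0.   -0.01  4.18]
```

Call:
send_rows:
  moves:
    - {"tx":-0.0385,"ty":0,"tz":0,"rx":0,"ry":0,"rz":4.2,"jaw":0.094}
    - {"tx":-0.038,"ty":0.0025,"tz":0,"rx":0,"ry":0,"rz":4.2,"jaw":0.094}
    - {"tx":-0.038,"ty":0.005,"tz":0,"rx":0,"ry":0,"rz":4.2,"jaw":0.094}
    - {"tx":-0.0375,"ty":0.008,"tz":0,"rx":0,"ry":0,"rz":4.2,"jaw":0.094}
    - {"tx":-0.037,"ty":0.011,"tz":0,"rx":0,"ry":0,"rz":4.2,"jaw":0.094}
    - {"tx":-0.036,"ty":0.0135,"tz":0,"rx":0,"ry":0,"rz":4.2,"jaw":0.094}
    - {"tx":-0.035,"ty":0.016,"tz":0,"rx":0,"ry":0,"rz":4.2,"jaw":0.094}
    - {"tx":-0.0335,"ty":0.0185,"tz":0,"rx":0,"ry":0,"rz":4.2,"jaw":0.094}

```text
t: 13.15
ee_pos: [0.3161, -0.2977, 0.163]
ee_rot: [0.978, -0.206, 0.0, 0.0]
wrist_force: [0.4, -0.5, 0.2]
finger_gap: 0.0936
grip_force: 0.0
```

```bash
python3 - <<'E'
from h import *
p,W,d=wrist("w5"); np.save("w5.npy",W)
near=np.hypot(W[...,0]-.36,W[...,1]+.315)<.09
bands(W,(.36,-.315),[(.014,.03),(.036,.05),(.055,.061)])
for lo,hi in [(.038,.075),(.056,.06)]:
    m=(W[...,2]>lo)&(W[...,2]<hi)&near; print(lo,rect(W[m]),m.sum())
plan(.36,-.315,.09,-24,3)
E
```

```text
0.014 [ 360.1 -315.4] [130.4  76.1] -22.96 1476 0.0162
0.036 [ 359.9 -316.6] [110.1  63.9] -25.09 3933 0.0405
0.055 [ 359.8 -316.8] [60.1 35.5] -24.72 2410 0.0574
0.038 (array([ 359.9, -316.6]), array([110.1,  63.9]), -25.09) 7099
0.056 (array([ 351. , -312.7]), array([79.3, 35.5]), -24.78) 2368
t 13.35 pos [ 0.3175 -0.298   0.1632] q1,7 [ 0.5 -1.1] F [-0.4 -0.3 -0.7]
[ 0.0152 -0.0005  0.0244] [ 0.   -0.01  0.1 ]
[ 0.0152 -0.0005  0.0244] [ 0.   -0.01  0.1 ]
[ 0.0152 -0.0005  0.0244] [ 0.   -0.01  0.1 ]
```

View pics/w5.png

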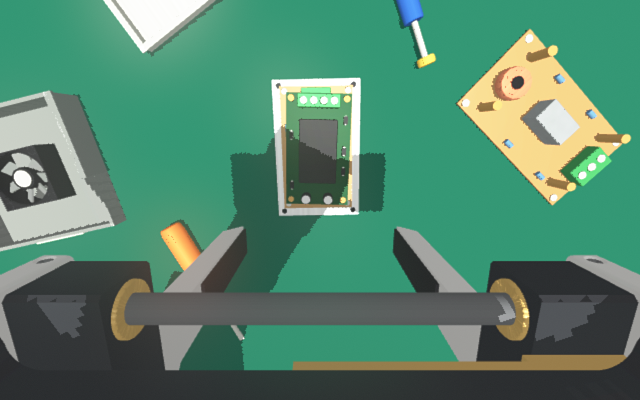

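The power board is exposed at (319,150), 110x64 exact, with its module at (318,152). The board's centre is (0.3599,-0.3166), yaw -25.1.

Call:
send_rows:
  moves:
    - {"tx":0.0155,"ty":0,"tz":0.024,"rx":0,"ry":0,"rz":0.47,"jaw":0.08}
    - {"tx":0.0155,"ty":0,"tz":0.024,"rx":0,"ry":0,"rz":0.47,"jaw":0.07}
    - {"tx":0.0155,"ty":0,"tz":0.024,"rx":0,"ry":0,"rz":0.47,"jaw":0.06}
    - {"tx":0,"ty":0,"tz":0,"rx":0,"ry":0,"rz":0,"jaw":0.06}
    - {"tx":0,"ty":0,"tz":0,"rx":0,"ry":0,"rz":0,"jaw":0.06}
  force: 25

```text
t: 13.85
ee_pos: [0.3604, -0.316, 0.0907]
ee_rot: [0.976, -0.216, -0.001, -0.0]
wrist_force: [0.2, 0.5, 0.0]
finger_gap: 0.0605
grip_force: 0.0
```

```bash
python3 -c "
from h import *
plan(.3599,-.3166,.045,-25.1,3)"
```

```text
t 13.85 pos [ 0.3604 -0.316   0.0907] q1,7 [ 0.52 -1.1 ] F [0.2 0.5 0. ]
[-0.      0.0003  0.0152] [-0.01  0.02  0.05]
[-0.      0.0003  0.0152] [-0.01  0.02  0.05]
[-0.      0.0003  0.0152] [-0.01  0.02  0.05]
```

Call:
send_rows:
  moves:
    - {"tx":0,"ty":0.0005,"tz":0.02,"rx":0,"ry":0,"rz":0,"jaw":0.06}
    - {"tx":0,"ty":0,"tz":0.019,"rx":0,"ry":0,"rz":0,"jaw":0.06}
    - {"tx":0,"ty":0,"tz":0.006,"rx":0,"ry":0,"rz":0,"jaw":0.055}
    - {"tx":0,"ty":0,"tz":0,"rx":0,"ry":0,"rz":0,"jaw":0.05}
    - {"tx":0,"ty":0,"tz":0,"rx":0,"ry":0,"rz":0,"jaw":0.044}
    - {"tx":0,"ty":0,"tz":0,"rx":0,"ry":0,"rz":0,"jaw":0.04}

```text
t: 14.45
ee_pos: [0.3604, -0.3175, 0.047]
ee_rot: [0.976, -0.217, 0.001, 0.0]
wrist_force: [0.4, 0.1, -0.3]
finger_gap: 0.0409
grip_force: 0.0
```

Call:
send_rows:
  moves:
    - {"tx":0,"ty":0,"tz":0,"rx":0,"ry":0,"rz":0,"jaw":0.037}
    - {"tx":0,"ty":0,"tz":0,"rx":0,"ry":0,"rz":0,"jaw":0.032}
    - {"tx":0,"ty":0,"tz":0,"rx":0,"ry":0,"rz":0,"jaw":0.025}
    - {"tx":0,"ty":0,"tz":0,"rx":0,"ry":0,"rz":0,"jaw":0.025}

```text
t: 14.85
ee_pos: [0.3603, -0.317, 0.0466]
ee_rot: [0.976, -0.217, 0.001, -0.0]
wrist_force: [1.1, 2.3, 5.7]
finger_gap: 0.0356
grip_force: 25.0
```

Call:
send_rows:
  moves:
    - {"tx":0,"ty":0,"tz":-0.008,"rx":0,"ry":0,"rz":0,"jaw":0.025}
    - {"tx":0,"ty":0,"tz":-0.02,"rx":0,"ry":0,"rz":0,"jaw":0.025}
    - {"tx":0,"ty":0,"tz":-0.035,"rx":0,"ry":0,"rz":0,"jaw":0.025}
    - {"tx":0,"ty":0,"tz":-0.035,"rx":0,"ry":0,"rz":0,"jaw":0.025}
    - {"tx":0,"ty":0,"tz":-0.03,"rx":0,"ry":0,"rz":0,"jaw":0.025}
    - {"tx":0,"ty":0,"tz":-0.01,"rx":0,"ry":0,"rz":0,"jaw":0.025}

```text
t: 15.45
ee_pos: [0.3607, -0.3183, 0.1868]
ee_rot: [0.976, -0.217, 0.002, 0.001]
wrist_force: [0.4, -0.7, -1.4]
finger_gap: 0.0357
grip_force: 25.0
```

```bash
python3 -c "
from h import *
plan(.518,.172,.19,21.3,16)"
```

```text
t 15.45 pos [ 0.3607 -0.3183  0.1868] q1,7 [ 0.46 -1.15] F [ 0.4 -0.7 -1.4]
[-0.0041 -0.0319 -0.0003] [ 0.01 -0.01 -2.9 ]
[-0.0025 -0.0321 -0.0003] [ 0.01 -0.01 -2.9 ]
[-0.0008 -0.0322 -0.0002] [ 0.01 -0.01 -2.9 ]
[ 0.0008 -0.0322 -0.0002] [ 0.01 -0.01 -2.9 ]
[ 0.0024 -0.0321 -0.0002] [ 0.01 -0.01 -2.9 ]
[ 0.004  -0.0319 -0.0002] [ 0.01 -0.01 -2.9 ]
[ 0.0056 -0.0317 -0.0002] [ 0.01 -0.01 -2.9 ]
[ 0.0072 -0.0314 -0.0002] [ 0.01 -0.01 -2.9 ]
[ 0.0088 -0.0309 -0.0002] [ 0.01 -0.01 -2.9 ]
[ 0.0104 -0.0305 -0.0002] [ 0.01 -0.01 -2.9 ]
[ 0.0119 -0.0299 -0.0002] [ 0.01 -0.01 -2.9 ]
[ 0.0134 -0.0293 -0.0002] [ 0.01 -0.01 -2.9 ]
[ 0.0149 -0.0285 -0.0002] [ 0.01 -0.01 -2.9 ]
[ 0.0163 -0.0278 -0.0002] [ 0.01 -0.01 -2.9 ]
[ 0.0177 -0.0269 -0.0002] [ 0.01 -0.01 -2.9 ]
[ 0.019  -0.026  -0.0002] [ 0.01 -0.01 -2.9 ]
```

Call:
send_rows:
  moves:
    - {"tx":-0.004,"ty":-0.032,"tz":0,"rx":0,"ry":0,"rz":-2.9,"jaw":0.025}
    - {"tx":-0.0025,"ty":-0.032,"tz":0,"rx":0,"ry":0,"rz":-2.9,"jaw":0.025}
    - {"tx":-0.001,"ty":-0.032,"tz":0,"rx":0,"ry":0,"rz":-2.9,"jaw":0.025}
    - {"tx":0.001,"ty":-0.032,"tz":0,"rx":0,"ry":0,"rz":-2.9,"jaw":0.025}
    - {"tx":0.0025,"ty":-0.032,"tz":0,"rx":0,"ry":0,"rz":-2.9,"jaw":0.025}
    - {"tx":0.004,"ty":-0.032,"tz":0,"rx":0,"ry":0,"rz":-2.9,"jaw":0.025}
    - {"tx":0.0055,"ty":-0.0315,"tz":0,"rx":0,"ry":0,"rz":-2.9,"jaw":0.025}
    - {"tx":0.007,"ty":-0.0315,"tz":0,"rx":0,"ry":0,"rz":-2.9,"jaw":0.025}

```text
t: 16.25
ee_pos: [0.4374, -0.071, 0.1832]
ee_rot: [1.0, -0.015, -0.001, -0.0]
wrist_force: [0.7, -0.5, -1.7]
finger_gap: 0.0362
grip_force: 25.0
```

Call:
send_rows:
  moves:
    - {"tx":0.009,"ty":-0.031,"tz":0,"rx":0,"ry":0,"rz":-2.9,"jaw":0.025}
    - {"tx":0.0105,"ty":-0.0305,"tz":0,"rx":0,"ry":0,"rz":-2.9,"jaw":0.025}
    - {"tx":0.012,"ty":-0.03,"tz":0,"rx":0,"ry":0,"rz":-2.9,"jaw":0.025}
    - {"tx":0.0135,"ty":-0.0295,"tz":0,"rx":0,"ry":0,"rz":-2.9,"jaw":0.025}
    - {"tx":0.015,"ty":-0.0285,"tz":0,"rx":0,"ry":0,"rz":-2.9,"jaw":0.025}
    - {"tx":0.0165,"ty":-0.028,"tz":0,"rx":0,"ry":0,"rz":-2.9,"jaw":0.025}
    - {"tx":0.0175,"ty":-0.027,"tz":0,"rx":0,"ry":0,"rz":-2.9,"jaw":0.025}
    - {"tx":0.019,"ty":-0.026,"tz":0,"rx":0,"ry":0,"rz":-2.9,"jaw":0.025}

```text
t: 17.05
ee_pos: [0.5165, 0.1745, 0.1828]
ee_rot: [0.983, 0.186, -0.001, 0.0]
wrist_force: [-0.2, -0.5, -1.7]
finger_gap: 0.0358
grip_force: 25.0
```

```bash
python3 - <<'E'
from h import *
p,W,d=wrist("w6"); np.save("w6.npy",W)
near=np.hypot(W[...,0]-.63,W[...,1]-.216)<.11
for lo,hi in [(.012,.04),(.024,.028),(.029,.035)]:
    m=(W[...,2]>lo)&(W[...,2]<hi)&near; print(lo,rect(W[m]),m.sum())
    n,l,st,c=cv2.connectedComponentsWithStats(m.astype(np.uint8))
    for i in range(1,n):
        if st[i,4]>60: print("  ",c[i].round(),rect(W[l==i]),st[i,4])
m=(W[...,2]>.12); print(rect(W[m&(np.hypot(W[...,0]-.55,W[...,1]-.18)<.06)]))
plan(.6305,.216,.19,21.3,4)
E
```

```text
0.012 (array([629.9, 212. ]), array([153.5,  89.8]), 21.85) 6346
   [327.  70.] (array([629.9, 212. ]), array([153.5,  89.8]), 21.85) 6346
0.024 (array([629. , 211.6]), array([151.2,  89.8]), 21.85) 3506
   [327.  22.] (array([680.1, 232.1]), array([89.9, 20.1]), -68.43) 1926
   [326. 131.] (array([580.5, 192.4]), array([89.4, 18.2]), -68.4) 1447
   [326. 150.] (array([562. , 184.9]), array([14.6,  6.8]), -68.58) 83
0.029 (array([630.2, 212.2]), array([137.9,  88.8]), 21.73) 1162
   [327.   7.] (array([691.1, 236.5]), array([88.8,  6.4]), -68.52) 672
   [327. 143.] (array([568.8, 187.7]), array([88.6,  5.6]), -68.34) 490
(array([539.6, 180.3]), array([95.3, 93.2]), -22.35)
t 17.25 pos [0.5162 0.1737 0.1828] q1,7 [-0.4  -1.55] F [-0.3 -1.2 -2.5]
[ 0.0305  0.0006 -0.0019] [0.   0.04 0.02]
[ 0.0305  0.0006 -0.0019] [0.   0.04 0.02]
[ 0.0305  0.0006 -0.0019] [0.   0.04 0.02]
[ 0.0305  0.0005 -0.0018] [0.   0.04 0.02]
```

View pics/w6.png

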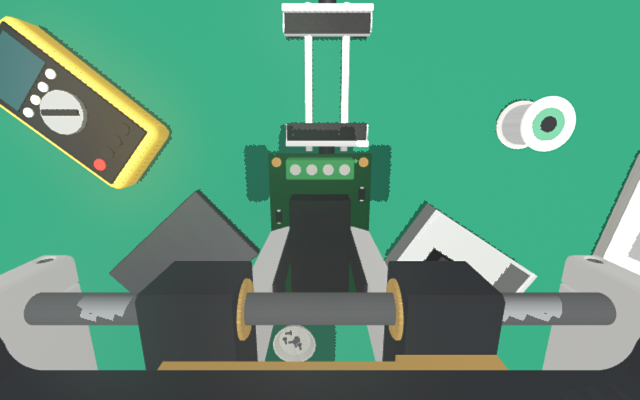

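The holder's two jaws show at (327,20) and (327,133), and the board is held level with its green end at (320,170). The steps and lips both give the holder's centre as (0.630,0.2122), yaw 21.6. I'll check the board's pose in the hand, then move over.

```bash
python3 - <<'E'
from h import *
W=np.load("w6.npy"); s=env.read_state(); T=(W-s["ee_pos"])@Ro.from_quat(s["ee_rot"]).as_matrix()
m=(T[...,2]>-.003)&(T[...,2]<.014)&(T[...,0]>.012)&(abs(T[...,1])<.05); P=T[m]
print(np.median(P[:,2]),np.percentile(P[:,0],[0,99.5,100]).round(4),np.percentile(P[:,1],[0,1,99,100]).round(4))
q=P[P[:,0]>.03]; 
for y0,y1 in [(-.028,-.015),(-.01,.01),(.015,.028)]:
    k=P[(P[:,1]>y0)&(P[:,1]<y1)]; print(y0,k[:,0].max().round(4))
print(rect(P))
plan(.630,.2122,.18,21.6,4)
E
```

```text
0.006259790731154297 [0.012  0.0547 0.0548] [-0.0335 -0.033   0.0303  0.0308]
-0.028 0.0546
-0.01 0.0547
0.015 0.0547
(array([33.4, -1.3]), array([64.3, 42.7]), 89.92)
t 17.25 pos [0.5162 0.1737 0.1828] q1,7 [-0.4  -1.55] F [-0.3 -1.2 -2.5]
[0.03   0.0014 0.0006] [ 0.    0.04 -0.05]
[0.03   0.0014 0.0006] [ 0.    0.04 -0.05]
[0.03   0.0015 0.0006] [ 0.    0.04 -0.05]
[0.03   0.0015 0.0007] [ 0.    0.04 -0.05]
```

Call:
send_rows:
  moves:
    - {"tx":0.03,"ty":0.0018,"tz":0,"rx":0,"ry":0,"rz":-0.05,"jaw":0.025}
    - {"tx":0.03,"ty":0.0018,"tz":0,"rx":0,"ry":0,"rz":-0.05,"jaw":0.025}
    - {"tx":0.03,"ty":0.0018,"tz":0,"rx":0,"ry":0,"rz":-0.05,"jaw":0.025}
    - {"tx":0.03,"ty":0.0018,"tz":0,"rx":0,"ry":0,"rz":-0.05,"jaw":0.025}
    - {"tx":0,"ty":0,"tz":0.03,"rx":0,"ry":0,"rz":0,"jaw":0.025}
    - {"tx":0,"ty":0,"tz":0.04,"rx":0,"ry":0,"rz":0,"jaw":0.025}
    - {"tx":0,"ty":0,"tz":0.02,"rx":0,"ry":0,"rz":0,"jaw":0.025}
    - {"tx":0,"ty":0,"tz":0,"rx":0,"ry":0,"rz":0,"jaw":0.025}

```text
t: 18.05
ee_pos: [0.6281, 0.2075, 0.0898]
ee_rot: [0.983, 0.186, -0.004, 0.001]
wrist_force: [0.0, -0.4, -1.6]
finger_gap: 0.0358
grip_force: 25.0
```

```bash
python3 - <<'E'
from h import *
for i in range(2): env.capture("wrist")
a=np.radians(21.6)
plan(.630+.0013*np.sin(a),.2122-.0013*np.cos(a),.04,21.6,4)
E
```

```text
t 18.15 pos [0.6315 0.2093 0.094 ] q1,7 [-0.38 -1.54] F [ 0.1  0.8 -1.5]
[-0.0001 -0.0005  0.0135] [ 0.01  0.01 -0.04]
[-0.0001 -0.0005  0.0135] [ 0.01  0.01 -0.04]
[-0.0001 -0.0005  0.0135] [ 0.01  0.01 -0.04]
[-0.0001 -0.0005  0.0135] [ 0.01  0.01 -0.04]
```

Call:
send_rows:
  moves:
    - {"tx":0,"ty":-0.001,"tz":0.015,"rx":0,"ry":0,"rz":0,"jaw":0.025}
    - {"tx":0,"ty":-0.001,"tz":0.02,"rx":0,"ry":0,"rz":0,"jaw":0.025}
    - {"tx":0,"ty":0,"tz":0.014,"rx":0,"ry":0,"rz":0,"jaw":0.025}
    - {"tx":0,"ty":0,"tz":0.004,"rx":0,"ry":0,"rz":0,"jaw":0.025}
    - {"tx":0,"ty":0,"tz":0,"rx":0,"ry":0,"rz":0,"jaw":0.025}
    - {"tx":0,"ty":0,"tz":0,"rx":0,"ry":0,"rz":0,"jaw":0.025}

```text
t: 18.75
ee_pos: [0.6314, 0.2128, 0.0417]
ee_rot: [0.982, 0.187, 0.001, -0.0]
wrist_force: [0.3, 0.3, -0.8]
finger_gap: 0.0357
grip_force: 25.0
```

```bash
python3 - <<'E'
from h import *
plan(.630+.0013*.368,.2122-.0013*.93,.0347,21.6,2)
E
```

```text
t 18.75 pos [0.6314 0.2128 0.0417] q1,7 [-0.38 -1.54] F [ 0.3  0.3 -0.8]
[-0.0008  0.0007  0.0035] [ 0.   -0.04 -0.03]
[-0.0008  0.0007  0.0035] [ 0.   -0.04 -0.03]
```

Call:
send_rows:
  moves:
    - {"tx":-0.0008,"ty":0.0008,"tz":0.003,"rx":0,"ry":0,"rz":0,"jaw":0.025}
    - {"tx":0,"ty":0,"tz":0.002,"rx":0,"ry":0,"rz":0,"jaw":0.025}
    - {"tx":0,"ty":0,"tz":0,"rx":0,"ry":0,"rz":0,"jaw":0.025}
    - {"tx":0,"ty":0,"tz":0,"rx":0,"ry":0,"rz":0,"jaw":0.025}

```text
t: 19.15
ee_pos: [0.6303, 0.2116, 0.0361]
ee_rot: [0.982, 0.187, 0.0, -0.0]
wrist_force: [-0.8, -0.5, -1.8]
finger_gap: 0.0357
grip_force: 25.0
```

Call:
send_rows:
  moves:
    - {"tx":0,"ty":0,"tz":0.001,"rx":0,"ry":0,"rz":0,"jaw":0.025}
    - {"tx":0,"ty":0,"tz":0,"rx":0,"ry":0,"rz":0,"jaw":0.025}

```text
t: 19.35
ee_pos: [0.6302, 0.2116, 0.0349]
ee_rot: [0.982, 0.187, -0.0, 0.0]
wrist_force: [-0.3, 0.2, -1.6]
finger_gap: 0.0358
grip_force: 25.0
```

Call:
send_rows:
  moves:
    - {"tx":0,"ty":0,"tz":0.001,"rx":0,"ry":0,"rz":0,"jaw":0.025}
    - {"tx":0,"ty":0,"tz":0,"rx":0,"ry":0,"rz":0,"jaw":0.025}

```text
t: 19.55
ee_pos: [0.6304, 0.2117, 0.0344]
ee_rot: [0.982, 0.187, 0.0, -0.0]
wrist_force: [-1.5, -0.5, 1.8]
finger_gap: 0.0355
grip_force: 25.0
```

Call:
send_rows:
  moves:
    - {"tx":0,"ty":0,"tz":0.0005,"rx":0,"ry":0,"rz":0,"jaw":0.025}
    - {"tx":0,"ty":0,"tz":0,"rx":0,"ry":0,"rz":0,"jaw":0.025}

```text
t: 19.75
ee_pos: [0.6304, 0.2117, 0.0343]
ee_rot: [0.982, 0.187, 0.0, -0.0]
wrist_force: [-1.2, -1.5, 4.6]
finger_gap: 0.0355
grip_force: 25.0
```

Call:
send_rows:
  moves:
    - {"tx":0,"ty":0,"tz":0,"rx":0,"ry":0,"rz":0,"jaw":0.038}
    - {"tx":0,"ty":0,"tz":0,"rx":0,"ry":0,"rz":0,"jaw":0.048}
    - {"tx":0,"ty":0,"tz":0,"rx":0,"ry":0,"rz":0,"jaw":0.052}
    - {"tx":0,"ty":0,"tz":-0.02,"rx":0,"ry":0,"rz":0,"jaw":0.055}
    - {"tx":0,"ty":0,"tz":-0.04,"rx":0,"ry":0,"rz":0,"jaw":0.06}
    - {"tx":0,"ty":0,"tz":-0.05,"rx":0,"ry":0,"rz":0,"jaw":0.09}
    - {"tx":-0.04,"ty":0,"tz":-0.04,"rx":0,"ry":0,"rz":0,"jaw":0.09}
    - {"tx":-0.04,"ty":0,"tz":0,"rx":0,"ry":0,"rz":0,"jaw":0.09}

```text
t: 20.55
ee_pos: [0.564, 0.1853, 0.1838]
ee_rot: [0.982, 0.187, 0.006, -0.001]
wrist_force: [-0.3, 0.6, 0.1]
finger_gap: 0.0806
grip_force: 0.0
```

```bash
python3 - <<'E'
from h import *
p,W,d=wrist("w7"); np.save("w7.npy",W)
near=np.hypot(W[...,0]-.63,W[...,1]-.2122)<.1
m=(W[...,2]>.0275)&(W[...,2]<.0297)&near; print("board",rect(W[m]),m.sum())
m=(W[...,2]>.0305)&(W[...,2]<.035)&near
n,l,st,c=cv2.connectedComponentsWithStats(m.astype(np.uint8))
for i in range(1,n):
    if st[i,4]>60: print("  ",c[i].round(),rect(W[l==i]),st[i,4])
m=(W[...,2]>.02)&(W[...,2]<.06)&near; print("all",rect(W[m]),m.sum())
plan(.32,-.298,.17,-23,22)
E
```

```text
board (array([630.4, 211.9]), array([156.3,  88.5]), 21.53) 2782
   [318.  52.] (array([691.1, 236.4]), array([88.6,  5.8]), -68.31) 515
   [317. 181.] (array([568.8, 188.3]), array([89.1,  5. ]), -68.44) 382
all (array([630.2, 212.5]), array([157.8,  89.9]), 21.73) 9535
t 20.75 pos [0.5599 0.1838 0.1792] q1,7 [-0.39 -1.54] F [0.1 0.8 0.1]
[-0.0182  0.0164  0.0004] [-0.   -0.    2.02]
[-0.0176  0.017   0.0004] [-0.   -0.    2.02]
[-0.017   0.0176  0.0004] [-0.   -0.    2.02]
[-0.0163  0.0182  0.0004] [-0.   -0.    2.02]
[-0.0157  0.0188  0.0004] [-0.   -0.    2.02]
[-0.015   0.0193  0.0004] [-0.   -0.    2.02]
[-0.0143  0.0198  0.0004] [-0.   -0.    2.02]
[-0.0136  0.0203  0.0004] [-0.   -0.    2.02]
[-0.0129  0.0208  0.0004] [-0.   -0.    2.02]
[-0.0122  0.0212  0.0004] [-0.   -0.    2.02]
[-0.0114  0.0217  0.0004] [-0.   -0.    2.02]
[-0.0106  0.022   0.0004] [-0.   -0.    2.02]
[-0.0098  0.0224  0.0004] [-0.   -0.    2.02]
[-0.009   0.0227  0.0004] [-0.   -0.    2.02]
[-0.0082  0.023   0.0004] [-0.   -0.    2.02]
[-0.0074  0.0233  0.0004] [-0.   -0.    2.02]
[-0.0066  0.0236  0.0004] [-0.   -0.    2.02]
[-0.0057  0.0238  0.0004] [-0.   -0.    2.02]
[-0.0049  0.024   0.0004] [-0.   -0.    2.02]
[-0.0041  0.0241  0.0004] [-0.   -0.    2.02]
[-0.0032  0.0243  0.0004] [-0.   -0.    2.02]
[-0.0023  0.0244  0.0004] [-0.   -0.    2.02]
```

View pics/w7.png

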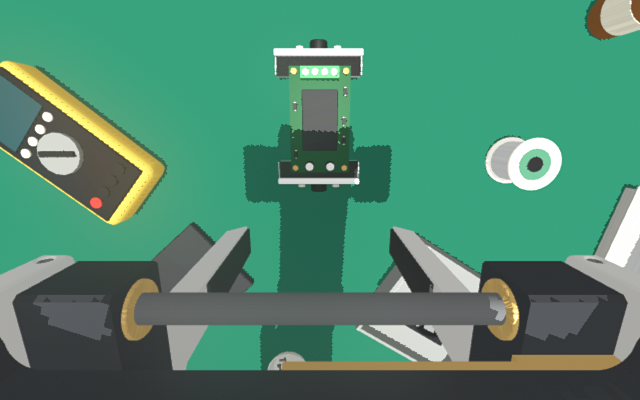

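The power board sits in the holder at (320,115), both ends on the jaws. I'll check its centring numerically, then head back to the filter board.

```bash
python3 - <<'E'
from h import *
W=np.load("w7.npy"); c=np.array([.630,.2122]); a=np.radians(21.6)
L=np.stack([(W[...,0]-c[0])*np.cos(a)+(W[...,1]-c[1])*np.sin(a),-(W[...,0]-c[0])*np.sin(a)+(W[...,1]-c[1])*np.cos(a),W[...,2]],-1)*1000
m=(L[...,2]>27)&(L[...,2]<30)&(abs(L[...,0])<57)&(abs(L[...,1])<40); m=cv2.morphologyEx(m.astype(np.uint8),cv2.MORPH_OPEN,np.ones((2,2)))>0
P=L[m]; print(P.min(0).round(1),P.max(0).round(1))
for k in [(-50,-20),(-20,20),(20,50)]:
    q=P[(P[:,0]>k[0])&(P[:,0]<k[1])]; print(k,q[:,1].min().round(1),q[:,1].max().round(1),np.median(q[:,2]).round(2))
m=(L[...,2]>43)&(L[...,2]<47)&(abs(L[...,0])<34)&(abs(L[...,1])<25); print("module",rect(L[m]/1000),np.median(L[m][:,2]))
E
```

```text
[nan nan nan] [nan nan nan]
(-50, -20) -36.8 29.7 28.06
(-20, 20) -37.2 29.8 28.2
(20, 50) -37.3 29.7 28.13
module (array([-1.4, -1.4]), array([59.2, 35.5]), -0.85) 45.06355821167074
```

Call:
send_rows:
  moves:
    - {"tx":-0.035,"ty":0.034,"tz":0,"rx":0,"ry":0,"rz":4,"jaw":0.09}
    - {"tx":-0.033,"ty":0.036,"tz":0,"rx":0,"ry":0,"rz":4,"jaw":0.09}
    - {"tx":-0.031,"ty":0.038,"tz":0,"rx":0,"ry":0,"rz":4,"jaw":0.09}
    - {"tx":-0.028,"ty":0.04,"tz":0,"rx":0,"ry":0,"rz":4,"jaw":0.09}
    - {"tx":-0.025,"ty":0.042,"tz":0,"rx":0,"ry":0,"rz":4,"jaw":0.09}
    - {"tx":-0.022,"ty":0.044,"tz":0,"rx":0,"ry":0,"rz":4,"jaw":0.09}
    - {"tx":-0.019,"ty":0.045,"tz":0,"rx":0,"ry":0,"rz":4,"jaw":0.09}
    - {"tx":-0.016,"ty":0.046,"tz":0,"rx":0,"ry":0,"rz":4,"jaw":0.09}

```text
t: 21.55
ee_pos: [0.3945, -0.1722, 0.1788]
ee_rot: [0.996, -0.092, 0.001, 0.0]
wrist_force: [1.1, -0.3, -0.5]
finger_gap: 0.0903
grip_force: 0.0
```

```bash
python3 - <<'E'
from h import *
plan(.32,-.298,.16,-23,6)
E
```

```text
t 21.55 pos [ 0.3945 -0.1722  0.1788] q1,7 [ 0.19 -1.28] F [ 1.1 -0.3 -0.5]
[-0.0084  0.0229  0.0031] [ 0.   -0.02  2.07]
[-0.0075  0.0232  0.0031] [ 0.   -0.02  2.07]
[-0.0067  0.0234  0.0031] [ 0.   -0.02  2.07]
[-0.0058  0.0237  0.0031] [ 0.   -0.02  2.07]
[-0.005   0.0239  0.0031] [ 0.   -0.02  2.07]
[-0.0041  0.024   0.0031] [ 0.   -0.02  2.07]
```

Call:
send_rows:
  moves:
    - {"tx":-0.0085,"ty":0.023,"tz":0.003,"rx":0,"ry":0,"rz":2.07,"jaw":0.07}
    - {"tx":-0.0075,"ty":0.023,"tz":0.003,"rx":0,"ry":0,"rz":2.07,"jaw":0.06}
    - {"tx":-0.007,"ty":0.0235,"tz":0.003,"rx":0,"ry":0,"rz":2.07,"jaw":0.05}
    - {"tx":-0.006,"ty":0.0235,"tz":0.003,"rx":0,"ry":0,"rz":2.07,"jaw":0.05}
    - {"tx":-0.005,"ty":0.024,"tz":0.003,"rx":0,"ry":0,"rz":2.07,"jaw":0.05}
    - {"tx":-0.004,"ty":0.024,"tz":0.003,"rx":0,"ry":0,"rz":2.07,"jaw":0.05}

```text
t: 22.15
ee_pos: [0.3198, -0.2978, 0.1604]
ee_rot: [0.98, -0.199, 0.0, 0.001]
wrist_force: [0.0, 0.0, -0.3]
finger_gap: 0.05
grip_force: 0.0
```

```bash
python3 - <<'E'
from h import *
env.capture("wrist");env.capture("wrist")
p,W,d=wrist("w8")
bands(W,(.36,-.315),[(.003,.009),(.014,.021),(.014,.045)])
m=(W[...,2]>.0325)&(W[...,2]<.036)&(np.hypot(W[...,0]-.36,W[...,1]+.315)<.03); r=rect(W[m]); print(r,np.median(W[m][:,2]))
plan(r[0][0]/1000,r[0][1]/1000,.08,-22.9,3)
E
```

```text
0.003 [ 358.  -314.7] [150.1  94.3] -22.72 2879 0.0057
0.014 [ 360.2 -315.4] [129.2  76.1] -22.99 6703 0.0161
0.014 [ 360.2 -315.4] [129.2  76.1] -22.99 8591 0.0163
(array([ 360.2, -315.6]), array([31.4, 19.5]), -22.9) 0.033999808358164574
t 22.45 pos [ 0.32   -0.2951  0.1607] q1,7 [ 0.49 -1.09] F [ 0.3 -0.2 -0. ]
[0.015  0.0011 0.0269] [-0.01 -0.    0.05]
[0.015  0.0011 0.0269] [-0.01 -0.    0.05]
[0.015  0.0011 0.0269] [-0.01 -0.    0.05]
```

Call:
send_rows:
  moves:
    - {"tx":0.015,"ty":0.001,"tz":0.027,"rx":0,"ry":0,"rz":0.05,"jaw":0.044}
    - {"tx":0.015,"ty":0.001,"tz":0.027,"rx":0,"ry":0,"rz":0.05,"jaw":0.044}
    - {"tx":0.015,"ty":0.001,"tz":0.027,"rx":0,"ry":0,"rz":0.05,"jaw":0.044}
    - {"tx":0,"ty":0,"tz":0.02,"rx":0,"ry":0,"rz":0,"jaw":0.044}
    - {"tx":0,"ty":0,"tz":0.015,"rx":0,"ry":0,"rz":0,"jaw":0.044}
    - {"tx":0,"ty":0,"tz":0,"rx":0,"ry":0,"rz":0,"jaw":0.044}
    - {"tx":0,"ty":0,"tz":0,"rx":0,"ry":0,"rz":0,"jaw":0.044}
  force: 25

```text
t: 23.15
ee_pos: [0.3599, -0.3154, 0.045]
ee_rot: [0.98, -0.199, 0.0, -0.0]
wrist_force: [-0.4, 0.3, -0.3]
finger_gap: 0.0438
grip_force: 0.0
```

```bash
python3 - <<'E'
from h import *
plan(.3602,-.3155,.0205,-22.9,2)
E
```

```text
t 23.15 pos [ 0.3599 -0.3154  0.045 ] q1,7 [ 0.56 -1.04] F [-0.4  0.3 -0.3]
[ 0.0002 -0.      0.0122] [-0.01  0.   -0.02]
[ 0.0002 -0.      0.0122] [-0.01  0.   -0.02]
```

Call:
send_rows:
  moves:
    - {"tx":0,"ty":0,"tz":0.015,"rx":0,"ry":0,"rz":0,"jaw":0.044}
    - {"tx":0,"ty":0,"tz":0.009,"rx":0,"ry":0,"rz":0,"jaw":0.04}
    - {"tx":0,"ty":0,"tz":0,"rx":0,"ry":0,"rz":0,"jaw":0.032}
    - {"tx":0,"ty":0,"tz":0,"rx":0,"ry":0,"rz":0,"jaw":0.026}
    - {"tx":0,"ty":0,"tz":0,"rx":0,"ry":0,"rz":0,"jaw":0.023}
    - {"tx":0,"ty":0,"tz":0,"rx":0,"ry":0,"rz":0,"jaw":0.021}
    - {"tx":0,"ty":0,"tz":0,"rx":0,"ry":0,"rz":0,"jaw":0.016}
    - {"tx":0,"ty":0,"tz":0,"rx":0,"ry":0,"rz":0,"jaw":0.01}

```text
t: 23.95
ee_pos: [0.3596, -0.3158, 0.0213]
ee_rot: [0.98, -0.199, 0.0, -0.0]
wrist_force: [2.0, 2.0, 6.2]
finger_gap: 0.02
grip_force: 25.0
```

Call:
send_rows:
  moves:
    - {"tx":0,"ty":0,"tz":0,"rx":0,"ry":0,"rz":0,"jaw":0.01}
    - {"tx":0,"ty":0,"tz":0,"rx":0,"ry":0,"rz":0,"jaw":0.01}

```text
t: 24.15
ee_pos: [0.3596, -0.3158, 0.0213]
ee_rot: [0.98, -0.199, 0.0, -0.0]
wrist_force: [1.4, 2.1, 6.2]
finger_gap: 0.0197
grip_force: 25.0
```

Call:
send_rows:
  moves:
    - {"tx":0,"ty":0,"tz":-0.008,"rx":0,"ry":0,"rz":0,"jaw":0.01}
    - {"tx":0,"ty":0,"tz":-0.02,"rx":0,"ry":0,"rz":0,"jaw":0.01}
    - {"tx":0,"ty":0,"tz":-0.035,"rx":0,"ry":0,"rz":0,"jaw":0.01}
    - {"tx":0,"ty":0,"tz":-0.035,"rx":0,"ry":0,"rz":0,"jaw":0.01}
    - {"tx":0,"ty":0,"tz":-0.035,"rx":0,"ry":0,"rz":0,"jaw":0.01}
    - {"tx":0,"ty":0,"tz":-0.025,"rx":0,"ry":0,"rz":0,"jaw":0.01}

```text
t: 24.75
ee_pos: [0.3591, -0.3166, 0.1812]
ee_rot: [0.98, -0.2, 0.001, 0.001]
wrist_force: [-0.1, 0.4, -1.0]
finger_gap: 0.0196
grip_force: 25.0
```

```bash
python3 - <<'E'
from h import *
plan(.46,.0,.18,-24,8)
E
```

```text
t 24.75 pos [ 0.3591 -0.3166  0.1812] q1,7 [ 0.46 -1.12] F [-0.1  0.4 -1. ]
[-0.0039 -0.0414  0.0001] [ 0.01 -0.01  0.12]
[-0.004  -0.0413  0.0001] [ 0.01 -0.01  0.12]
[-0.0041 -0.0413  0.0001] [ 0.01 -0.01  0.12]
[-0.0042 -0.0413  0.0001] [ 0.01 -0.01  0.12]
[-0.0042 -0.0413  0.0001] [ 0.01 -0.01  0.12]
[-0.0043 -0.0413  0.0001] [ 0.01 -0.01  0.12]
[-0.0044 -0.0413  0.0001] [ 0.01 -0.01  0.12]
[-0.0045 -0.0413  0.0001] [ 0.01 -0.01  0.12]
```

Call:
send_rows:
  moves:
    - {"tx":-0.004,"ty":-0.03,"tz":0,"rx":0,"ry":0,"rz":0.15,"jaw":0.01}
    - {"tx":-0.004,"ty":-0.043,"tz":0,"rx":0,"ry":0,"rz":0.15,"jaw":0.01}
    - {"tx":-0.004,"ty":-0.043,"tz":0,"rx":0,"ry":0,"rz":0.15,"jaw":0.01}
    - {"tx":-0.004,"ty":-0.043,"tz":0,"rx":0,"ry":0,"rz":0.15,"jaw":0.01}
    - {"tx":-0.004,"ty":-0.043,"tz":0,"rx":0,"ry":0,"rz":0.15,"jaw":0.01}
    - {"tx":-0.004,"ty":-0.043,"tz":0,"rx":0,"ry":0,"rz":0.15,"jaw":0.01}
    - {"tx":-0.004,"ty":-0.043,"tz":0,"rx":0,"ry":0,"rz":0.15,"jaw":0.01}
    - {"tx":-0.004,"ty":-0.043,"tz":0,"rx":0,"ry":0,"rz":0.15,"jaw":0.01}

```text
t: 25.55
ee_pos: [0.4622, 0.0014, 0.1791]
ee_rot: [0.978, -0.21, 0.0, 0.0]
wrist_force: [1.4, -0.9, -2.0]
finger_gap: 0.0199
grip_force: 25.0
```

```bash
python3 - <<'E'
from h import *
plan(.27,.35,.18,-26.5,9)
E
```

```text
t 25.55 pos [0.4622 0.0014 0.1791] q1,7 [-0.27 -1.87] F [ 1.4 -0.9 -2. ]
[-0.0354 -0.0265 -0.0001] [ 0.   -0.    0.25]
[-0.0355 -0.0264 -0.0001] [ 0.   -0.    0.25]
[-0.0356 -0.0262 -0.0001] [ 0.   -0.    0.25]
[-0.0357 -0.0261 -0.0001] [ 0.   -0.    0.25]
[-0.0358 -0.0259 -0.0001] [ 0.   -0.    0.25]
[-0.036  -0.0258 -0.0001] [ 0.   -0.    0.25]
[-0.0361 -0.0256 -0.0001] [ 0.   -0.    0.25]
[-0.0362 -0.0254 -0.0001] [ 0.   -0.    0.25]
[-0.0363 -0.0253 -0.0001] [ 0.   -0.    0.25]
```

Call:
send_rows:
  moves:
    - {"tx":-0.03,"ty":-0.026,"tz":0,"rx":0,"ry":0,"rz":0.25,"jaw":0.01}
    - {"tx":-0.0355,"ty":-0.0265,"tz":0,"rx":0,"ry":0,"rz":0.25,"jaw":0.01}
    - {"tx":-0.0355,"ty":-0.0265,"tz":0,"rx":0,"ry":0,"rz":0.25,"jaw":0.01}
    - {"tx":-0.036,"ty":-0.026,"tz":0,"rx":0,"ry":0,"rz":0.25,"jaw":0.01}
    - {"tx":-0.036,"ty":-0.026,"tz":0,"rx":0,"ry":0,"rz":0.25,"jaw":0.01}
    - {"tx":-0.036,"ty":-0.026,"tz":0,"rx":0,"ry":0,"rz":0.25,"jaw":0.01}
    - {"tx":-0.036,"ty":-0.0255,"tz":0,"rx":0,"ry":0,"rz":0.25,"jaw":0.01}
    - {"tx":-0.036,"ty":-0.0255,"tz":0,"rx":0,"ry":0,"rz":0.25,"jaw":0.01}

```text
t: 26.35
ee_pos: [0.2951, 0.3088, 0.1792]
ee_rot: [0.974, -0.227, 0.0, -0.0]
wrist_force: [1.5, 0.1, -1.3]
finger_gap: 0.0197
grip_force: 25.0
```

Call:
send_rows:
  moves:
    - {"tx":-0.03,"ty":-0.025,"tz":-0.02,"rx":0,"ry":0,"rz":0.25,"jaw":0.01}
    - {"tx":-0.01,"ty":0,"tz":-0.02,"rx":0,"ry":0,"rz":0,"jaw":0.01}
    - {"tx":0,"ty":0,"tz":0,"rx":0,"ry":0,"rz":0,"jaw":0.01}

```text
t: 26.65
ee_pos: [0.2708, 0.3501, 0.2206]
ee_rot: [0.974, -0.227, 0.001, -0.002]
wrist_force: [0.1, -0.5, -1.9]
finger_gap: 0.0196
grip_force: 25.0
```

```bash
python3 - <<'E'
from h import *
p,W,d=wrist("w9"); np.save("w9.npy",W); np.save("d9.npy",d)
bands(W,(.361,.304),[(.008,.018)])
bands(W,(.33,.32),[(.004,.02)])
s=env.read_state(); T=(W-s["ee_pos"])@Ro.from_quat(s["ee_rot"]).as_matrix()
m=(T[...,2]>.001)&(T[...,2]<.012)&(T[...,0]>.012)&(abs(T[...,1])<.05); P=T[m]
print("board in tool",np.median(P[:,2]),P.min(0).round(4),P.max(0).round(4),rect(P))
plan(.3612,.3039,.2,-26.5,4)
E
```

```text
0.008 [380.6 292.2] [119.9 110.1] -26.85 9390 0.0116
0.004 [380.7 292.2] [119.5 110.3] -26.53 9196 0.0116
board in tool 0.00510137281542806 [ 0.012  -0.0375  0.001 ] [0.065  0.0391 0.0076] (array([38.5,  0.8]), array([76.5, 53. ]), 89.92)
t 26.85 pos [0.2717 0.3461 0.2181] q1,7 [-1.19 -2.85] F [-0.1 -0.8 -1.7]
[ 0.0247 -0.0006  0.0045] [ 0.03 -0.   -0.03]
[ 0.0247 -0.0006  0.0045] [ 0.03 -0.   -0.03]
[ 0.0247 -0.0006  0.0045] [ 0.03 -0.   -0.03]
[ 0.0247 -0.0006  0.0045] [ 0.03 -0.   -0.03]
```

View pics/w9.png

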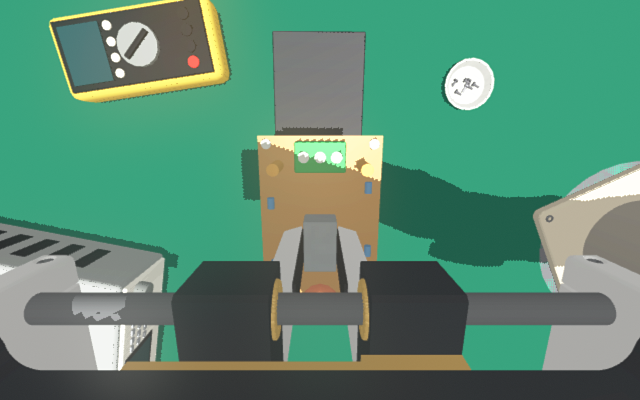

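The foam pad shows at (320,85), 110.1 mm wide with its far end clear. The board in hand is at (320,200), square to the tool. The pad's centre is (0.3604,0.3024), yaw -26.7, so the TCP target is (0.3608,0.3031), allowing for the 0.8 mm offset of the board in the hand.

```bash
python3 - <<'E'
from h import *
plan(.3608,.3031,.06,-26.7,8)
E
```

```text
t 26.85 pos [0.2717 0.3461 0.2181] q1,7 [-1.19 -2.85] F [-0.1 -0.8 -1.7]
[ 0.0124 -0.0002  0.0198] [ 0.01 -0.    0.01]
[ 0.0124 -0.0002  0.0198] [ 0.01 -0.    0.01]
[ 0.0124 -0.0002  0.0198] [ 0.01 -0.    0.01]
[ 0.0124 -0.0002  0.0198] [ 0.01 -0.    0.01]
[ 0.0124 -0.0002  0.0198] [ 0.01 -0.    0.01]
[ 0.0124 -0.0002  0.0198] [ 0.01 -0.    0.01]
[ 0.0124 -0.0002  0.0198] [ 0.01 -0.    0.01]
[ 0.0124 -0.0002  0.0198] [ 0.01 -0.    0.01]
```

Call:
send_rows:
  moves:
    - {"tx":0.0165,"ty":0,"tz":0.015,"rx":0,"ry":0,"rz":0,"jaw":0.01}
    - {"tx":0.0165,"ty":0,"tz":0.02,"rx":0,"ry":0,"rz":0,"jaw":0.01}
    - {"tx":0.0165,"ty":0,"tz":0.02,"rx":0,"ry":0,"rz":0,"jaw":0.01}
    - {"tx":0.0165,"ty":-0.001,"tz":0.025,"rx":0,"ry":0,"rz":0,"jaw":0.01}
    - {"tx":0.0165,"ty":-0.001,"tz":0.025,"rx":0,"ry":0,"rz":0,"jaw":0.01}
    - {"tx":0.0165,"ty":0,"tz":0.025,"rx":0,"ry":0,"rz":0,"jaw":0.01}
    - {"tx":0,"ty":0,"tz":0.02,"rx":0,"ry":0,"rz":0,"jaw":0.01}
    - {"tx":0,"ty":0,"tz":0.01,"rx":0,"ry":0,"rz":0,"jaw":0.01}

```text
t: 27.65
ee_pos: [0.3607, 0.3027, 0.0566]
ee_rot: [0.973, -0.231, -0.001, 0.002]
wrist_force: [-1.3, -0.2, -1.0]
finger_gap: 0.0194
grip_force: 25.0
```

Call:
send_rows:
  moves:
    - {"tx":0,"ty":0,"tz":0,"rx":0,"ry":0,"rz":0,"jaw":0.01}
    - {"tx":0,"ty":0,"tz":0,"rx":0,"ry":0,"rz":0,"jaw":0.01}
    - {"tx":0,"ty":0,"tz":0,"rx":0,"ry":0,"rz":0,"jaw":0.01}

```text
t: 27.95
ee_pos: [0.3611, 0.3061, 0.0597]
ee_rot: [0.973, -0.229, 0.0, -0.001]
wrist_force: [-0.3, 0.1, -0.9]
finger_gap: 0.0197
grip_force: 25.0
```

```bash
python3 - <<'E'
from h import *
plan(.3608,.3031,.0193,-26.7,2)
E
```

```text
t 27.95 pos [0.3611 0.3061 0.0597] q1,7 [-0.88 -2.53] F [-0.3  0.1 -0.9]
[0.0005 0.0014 0.0202] [-0.04 -0.02  0.12]
[0.0005 0.0014 0.0202] [-0.04 -0.02  0.12]
```

Call:
send_rows:
  moves:
    - {"tx":0.001,"ty":0.0028,"tz":0.015,"rx":0,"ry":0,"rz":0.2,"jaw":0.01}
    - {"tx":0,"ty":0,"tz":0.015,"rx":0,"ry":0,"rz":0,"jaw":0.01}
    - {"tx":0,"ty":0,"tz":0.006,"rx":0,"ry":0,"rz":0,"jaw":0.01}
    - {"tx":0,"ty":0,"tz":0,"rx":0,"ry":0,"rz":0,"jaw":0.01}
    - {"tx":0,"ty":0,"tz":0,"rx":0,"ry":0,"rz":0,"jaw":0.01}
    - {"tx":0,"ty":0,"tz":0,"rx":0,"ry":0,"rz":0,"jaw":0.01}

```text
t: 28.55
ee_pos: [0.3608, 0.3031, 0.0235]
ee_rot: [0.973, -0.231, 0.0, -0.001]
wrist_force: [0.4, 0.6, -1.6]
finger_gap: 0.0199
grip_force: 25.0
```

```bash
python3 - <<'E'
from h import *
env.capture("wrist");env.capture("wrist")
plan(.3608,.3031,.0193,-26.7,2)
E
```

```text
t 28.65 pos [0.3607 0.303  0.0234] q1,7 [-0.85 -2.51] F [ 0.2  0.1 -0.7]
[-0.     -0.0001  0.002 ] [-0.03 -0.01  0.01]
[-0.     -0.0001  0.002 ] [-0.03 -0.01  0.01]
```

Spot on. Final descent.

Call:
send_rows:
  moves:
    - {"tx":0,"ty":0,"tz":0.002,"rx":0,"ry":0,"rz":0,"jaw":0.01}
    - {"tx":0,"ty":0,"tz":0.001,"rx":0,"ry":0,"rz":0,"jaw":0.01}
    - {"tx":0,"ty":0,"tz":0,"rx":0,"ry":0,"rz":0,"jaw":0.01}

```text
t: 28.95
ee_pos: [0.3603, 0.3026, 0.0197]
ee_rot: [0.973, -0.231, -0.0, 0.0]
wrist_force: [0.6, -0.9, -1.4]
finger_gap: 0.0195
grip_force: 25.0
```

Call:
send_rows:
  moves:
    - {"tx":0,"ty":0,"tz":0.001,"rx":0,"ry":0,"rz":0,"jaw":0.01}
    - {"tx":0,"ty":0,"tz":0,"rx":0,"ry":0,"rz":0,"jaw":0.01}

```text
t: 29.15
ee_pos: [0.3604, 0.3026, 0.0193]
ee_rot: [0.973, -0.231, -0.0, -0.0]
wrist_force: [-0.6, -0.9, 6.1]
finger_gap: 0.0198
grip_force: 25.0
```

Call:
send_rows:
  moves:
    - {"tx":0,"ty":0,"tz":0.0007,"rx":0,"ry":0,"rz":0,"jaw":0.01}
    - {"tx":0,"ty":0,"tz":0,"rx":0,"ry":0,"rz":0,"jaw":0.01}

```text
t: 29.35
ee_pos: [0.3604, 0.3026, 0.0193]
ee_rot: [0.973, -0.231, 0.0, -0.0]
wrist_force: [-1.9, -0.9, 13.7]
finger_gap: 0.0199
grip_force: 25.0
```

Call:
send_rows:
  moves:
    - {"tx":0,"ty":0,"tz":0,"rx":0,"ry":0,"rz":0,"jaw":0.023}
    - {"tx":0,"ty":0,"tz":0,"rx":0,"ry":0,"rz":0,"jaw":0.032}
    - {"tx":0,"ty":0,"tz":0,"rx":0,"ry":0,"rz":0,"jaw":0.04}
    - {"tx":0,"ty":0,"tz":-0.02,"rx":0,"ry":0,"rz":0,"jaw":0.04}
    - {"tx":0,"ty":0,"tz":-0.04,"rx":0,"ry":0,"rz":0,"jaw":0.05}
    - {"tx":0,"ty":0,"tz":-0.05,"rx":0,"ry":0,"rz":0,"jaw":0.08}
    - {"tx":-0.03,"ty":0,"tz":-0.05,"rx":0,"ry":0,"rz":0,"jaw":0.09}
    - {"tx":-0.03,"ty":0,"tz":0,"rx":0,"ry":0,"rz":0,"jaw":0.09}

```text
t: 30.15
ee_pos: [0.3137, 0.33, 0.1756]
ee_rot: [0.973, -0.232, 0.003, -0.005]
wrist_force: [-0.2, 0.9, -0.5]
finger_gap: 0.0686
grip_force: 0.0
```

```bash
python3 - <<'E'
from h import *
env.capture("wrist");env.capture("wrist")
p,W,d=wrist("w10"); np.save("w10.npy",W)
bands(W,(.3604,.3024),[(.008,.05),(.009,.0128),(.0135,.05),(.0135,.016)])
p,W,d=shot("top","t2")
near=np.hypot(W[...,0]-.63,W[...,1]-.2122)<.1
m=(W[...,2]>.043)&near; print(rect(W[m]),m.sum())
plan(.505,.163,.2,21.6,8)
E
```

```text
0.008 [360.8 302.2] [164.5 110.2] -26.88 14758 0.0133
0.009 [360.7 302.3] [164.3 110.1] -26.92 6148 0.0116
0.0135 [360.9 300.7] [129.9  76.9] -26.68 6813 0.0146
0.0135 [360.9 300.7] [129.9  76.9] -26.68 4872 0.0143
(array([631.1, 212.1]), array([104.1,  37.2]), 20.85) 193
t 30.5 pos [0.3113 0.3268 0.1704] q1,7 [-1.08 -2.7 ] F [-0.  -0.6 -0.7]
[ 0.0308  0.0074 -0.0037] [ 0.01  0.   -6.05]
[ 0.0299  0.0106 -0.0037] [ 0.01  0.   -6.05]
[ 0.0286  0.0137 -0.0037] [ 0.01  0.   -6.05]
[ 0.027   0.0166 -0.0037] [ 0.01  0.   -6.05]
[ 0.0251  0.0194 -0.0037] [ 0.01  0.   -6.05]
[ 0.0229  0.0219 -0.0037] [ 0.01  0.   -6.05]
[ 0.0205  0.0242 -0.0037] [ 0.01  0.   -6.05]
[ 0.0178  0.0262 -0.0037] [ 0.01  0.   -6.05]
```

View pics/w10.png

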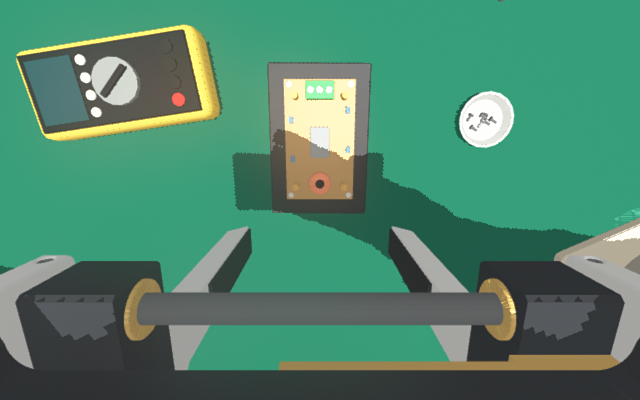

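The filter board at (320,140) sits on the pad within about 1.5 mm and 0.2° of centred and square. I'll take a second, settled look at the power board in the holder.

Call:
send_rows:
  moves:
    - {"tx":0.031,"ty":0.007,"tz":-0.004,"rx":0,"ry":0,"rz":-6,"jaw":0.09}
    - {"tx":0.03,"ty":0.0105,"tz":-0.004,"rx":0,"ry":0,"rz":-6,"jaw":0.09}
    - {"tx":0.0285,"ty":0.0135,"tz":-0.004,"rx":0,"ry":0,"rz":-6,"jaw":0.09}
    - {"tx":0.027,"ty":0.0165,"tz":-0.004,"rx":0,"ry":0,"rz":-6,"jaw":0.09}
    - {"tx":0.025,"ty":0.0195,"tz":-0.004,"rx":0,"ry":0,"rz":-6,"jaw":0.09}
    - {"tx":0.023,"ty":0.022,"tz":-0.004,"rx":0,"ry":0,"rz":-6,"jaw":0.09}
    - {"tx":0.0205,"ty":0.024,"tz":-0.004,"rx":0,"ry":0,"rz":-6,"jaw":0.09}
    - {"tx":0.018,"ty":0.026,"tz":-0.004,"rx":0,"ry":0,"rz":-6,"jaw":0.09}

```text
t: 31.3
ee_pos: [0.5057, 0.162, 0.2024]
ee_rot: [0.983, 0.186, -0.001, 0.0]
wrist_force: [0.8, 0.6, 0.4]
finger_gap: 0.0902
grip_force: 0.0
```

Call:
send_rows:
  moves:
    - {"tx":0.03,"ty":0,"tz":0,"rx":0,"ry":0,"rz":0,"jaw":0.09}
    - {"tx":0,"ty":0,"tz":0,"rx":0,"ry":0,"rz":0,"jaw":0.09}
    - {"tx":0,"ty":0,"tz":0,"rx":0,"ry":0,"rz":0,"jaw":0.09}
    - {"tx":0,"ty":0,"tz":0,"rx":0,"ry":0,"rz":0,"jaw":0.09}

```text
t: 31.7
ee_pos: [0.5313, 0.1748, 0.2023]
ee_rot: [0.983, 0.185, -0.001, 0.0]
wrist_force: [-0.8, 0.5, -0.2]
finger_gap: 0.0901
grip_force: 0.0
```

```bash
python3 - <<'E'
from h import *
env.capture("wrist")
p,W,d=wrist("w11"); s=env.read_state(); print(s["t"],s["ee_pos"],s["dq"].round(3).max())
near=np.hypot(W[...,0]-.63,W[...,1]-.2122)<.1
for lo,hi in [(.0302,.035),(.0435,.047),(.0272,.0296)]:
    m=((W[...,2]>lo)&(W[...,2]<hi)&near).astype(np.uint8)
    n,l,st,c=cv2.connectedComponentsWithStats(m)
    for i in range(1,n):
        if st[i,4]>150: print(lo,c[i].round(),rect(W[l==i]),st[i,4],np.median(W[l==i][:,2]).round(4))
hsv=cv2.cvtColor(p,cv2.COLOR_BGR2HSV); print(hsv[:,320][20:220:12].tolist())
E
```

```text
31.95 [0.53192183 0.17551632 0.20314589] 0.003
0.0302 [320.  30.] (array([691.2, 236.6]), array([89.3,  6.3]), -68.46) 524 0.0316
0.0302 [320. 155.] (array([568.6, 188.4]), array([89. ,  4.9]), -68.61) 367 0.0316
0.0435 [322.  95.] (array([629.1, 210.4]), array([59.1, 36. ]), 21.41) 1926 0.0451
0.0272 [321.  99.] (array([628.6, 210.3]), array([114.3,  64.2]), 21.4) 2667 0.0282
[[75, 6, 90], [0, 0, 255], [68, 113, 250], [67, 122, 115], [75, 5, 107], [75, 5, 109], [80, 7, 110], [105, 5, 111], [68, 9, 113], [68, 107, 170], [69, 120, 81], [60, 4, 126], [81, 36, 50], [81, 165, 93], [80, 160, 94], [80, 163, 94], [81, 165, 93]]
```

View pics/w11.png

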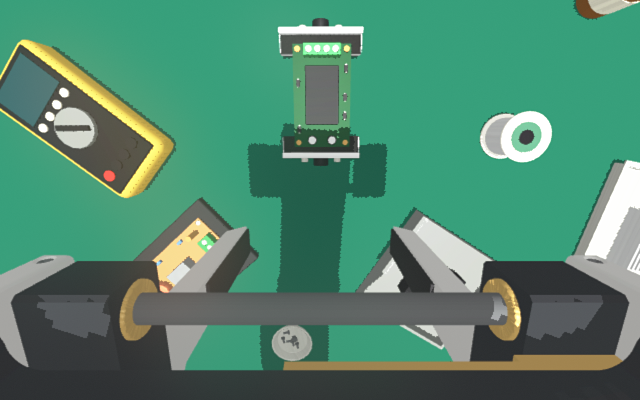

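The board rests flat (top 28.2 mm) within about 1.6 mm of the holder's centre, against 8 mm of lip slack. That needs no correction. Last, the heatsink and fan.

```bash
python3 - <<'E'
from h import *
p,W,d=shot("top","t3")
for c,lo,hi,n in [((.6206,-.247),.024,.045,"sink"),((.462,-.0136),.024,.045,"fan")]:
    m=(W[...,2]>lo)&(W[...,2]<hi)&(np.hypot(W[...,0]-c[0],W[...,1]-c[1])<.055); print(n,rect(W[m]),m.sum(),np.median(W[m][:,2]))
cv2.imwrite("pics/t3c.png",cv2.resize(p[100:270,150:450],None,fx=2.6,fy=2.6))
E
```

```text
sink (array([ 620.6, -246.1]), array([75.7, 51.1]), 9.59) 188 0.03239061699863821
fan (array([462. , -12.9]), array([60.3, 60.1]), 79.0) 157 0.02881316705489234
```

View pics/t3c.png

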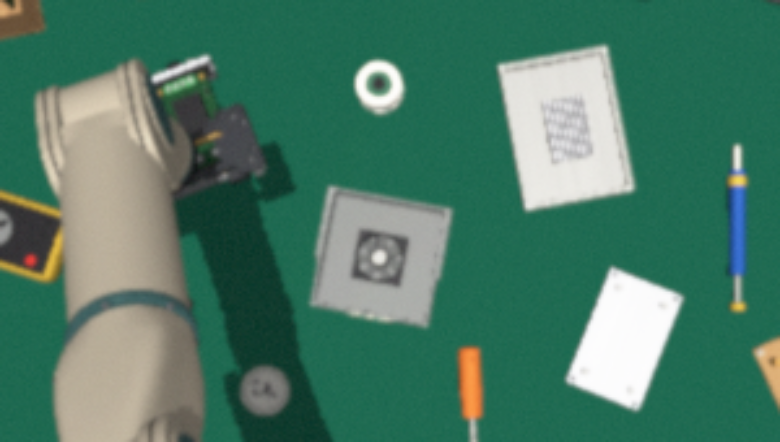

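The heatsink lies flat in the tray at (566,130) with its top at 32.4 mm. The fan lies flat in the bin at (380,258) with its top at 28.8 mm. The base plate is empty. Handing in.

```bash
python3 -c "
from cell import env
print(env.job_done())"
```

```text
the job is handed in; nothing more can be done
None
```

I took the module apart and handed the job in at about 32 s: fan flat in the bin, heatsink flat in the tray with its fins up, power board on both holder jaws about 2 mm off centre, and filter board square on the foam pad about 1.5 mm off centre.

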